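Clamp a circuit board in the repair holder by its edges

TASK

Lift the circuit board off its sloped stand holding it only by its edges (nothing may touch the parts on its two faces), and lay it face up and level across the steel ledges of the open board holder and let go. Then push the holder's sliding jaw slowly up against the board, by feel, until the board stops firm (no crushing) and sits fully home, without play, in the grooves of both jaws; leave it clamped there and leave the other things on the bench alone.

Things in the scene. Friction and masses are not known exactly. Their poses are not given: they have to be found in the camera images.
- board: Green circuit board: stiff plate 110 mm long (x), 62 wide (y), 5 thick (z); about 0.1 to 0.15 kg. Origin mid-plate; z out of the face with tall parts. Starts on the sloped stand, leaning 20 degrees, +x end uphill, away from the robot. Grip it across the 62 mm at mid-length: 50 mm of each long edge and 15 mm below are free there, on the stand and in the holder. Either end may face the stop jaw.
- board_parts: Parts on the board's two faces, same origin and axes as the board: on top they cover 76 (x) by 46 (y) mm, up to 13 mm above the plate's top face; below, a backing 70 by 30 mm, 2 mm thick. Top rim of bare plate: 8 mm at the long edges, 17 mm at the ends. Nothing may touch these parts.
- stand: Fixed sloped stand; origin in the middle of its underside, x horizontal, uphill. Foot 150 by 90 by 8 mm. The board lies on two cross bars under its ends and against a lip at its lower end; the board's underside is 60 mm high above the origin. Under the board's middle is only a spine 28 mm wide. Highest point, with the board, under 100 mm.
- holder: Fixed board holder (small vice); origin on the bench, x = sliding direction from sliding jaw to stop jaw (away from robot, give or take its yaw), y across, z up. Base x -158 to 106, 84 mm wide, 8 thick. Between the jaws only two rods, tops 25 mm high, and the jaws' ledges. End plate behind the sliding jaw at x -147 to -157, 30 mm high. The board on the ledges has its middle 47.5 mm high.
- lay_here (a point): Where to lay the board's middle: holder x -20, y 0, z 47.5 mm; axes as the holder. It clears both lips there. Stop jaw beyond it: locked, its groove back anywhere from x 45 to 75 mm, not reported: find it by feel. Mirror image of the sliding jaw, ledges also 50 mm long. Home, the board's end touches it, so the board's middle is at x -10 to 20 mm.
- jaw: Sliding jaw; holder's axes, origin at its groove back, bench height. Starts at holder x -105 to -90. Block 66 mm wide, own x -16 to 0, 24 to 66 high. Two steel ledges (y +-22, 9 mm wide, tops 45 mm high) reach to own x 50; above, a lip to own x 6, underside 53, top 59 high. About 2.5 N friction; stays where left. Pushed, it takes the board along and stops firm when the board fills both grooves.
- jaw_push (a point): Middle of the sliding jaw's outer face (own x -16, 52 mm high): the face to push, along the holder's +x, slowly. Until the board is home the push takes under 6 N; then it rises steeply. About 11 N at the hand makes a firm clamp (over 4 N must reach the board); over 30 N crushes it.
- spool: Green plastic reel, 60 mm across and 45 mm high, loose bystander; origin under its centre.
- meter: Black hand multimeter, 150 by 75 by 35 mm, lying on its back, loose bystander; origin under its centre, x along its length.
- flux: Amber jar 44 mm across and 75 mm high, loose bystander; origin under its centre.
- driver: Screwdriver 170 mm long lying on the bench, loose bystander; x along its length.
Mind the look-alikes: they are no part of the job. Leave any brown or red look-alike of the board alone. What is shaped like the stand but brown is not meant.

How it is judged:
By the outcome, as a careful person would: the job done as asked, in the order asked, and still so for the second after the job is handed in, with the robot touching nothing.
It also fails if it takes over 58 s, if anything falls off the work surface, if the arm or the gripper's body presses on something with over 40 N, if the wrist force passes 120 N, or if a joint passes its speed limit or range.

ROBOT

A 6-joint arm with a two-finger parallel gripper is mounted at the origin on the work surface. World frame = base frame: x ahead of the robot, y to its left, z up, the work surface at z = 0. Lengths are in m, angles in degrees, forces in N, time in s.
With the tool pointing down it reaches from about 0.4 to 0.825 m from the base axis. Payload 7 kg.
Tool frame: the origin (TCP) lies at the very end of the fingers, on their centre line; the grasp point (between the pads) lies hold_point_z behind it (hold_point_z is the distance from the TCP to the grasp point, in m); z points along the fingers, y is the direction in which the jaws open and shut (so a half turn about z gives the same grasp; the last joint's range is limited). The gripper opens to 88 mm and grips with 3 to 60 N. Pads are 19 mm wide; open, the fingers measure 130 mm over their backs; the gripper's body (78 mm by 193 mm) begins 47 mm behind the grasp point.
Start: joints at [-59.124, 20.546, 0.682, 0, -70.136, -16.507], TCP at [0.167, -0.654, 0.227] pointing down, gripper open.
Joint ranges: [-176.03, 176.03], [-82.01, 121.73], [-58.28, 71.71], [-173.87, 95.51], [-174.79, -0.11], [-173.66, 173.66]. Speed limits (degrees/s): [136.94, 136.94, 172.46, 180, 180, 180].

INTERFACE

Orientations are given as [roll, pitch, yaw] about the fixed x, y, z axes, in that order (R = Rz(yaw) Ry(pitch) Rx(roll)).
In Python, from plant import get_obs, snapshot, close_job, hold_point_z gives the robot as it stands. The module is installed in compiled form; this text tells all that it offers.
- The arm moves only by the tool jog_arm, never from a script. Its argument "commands" is a list of rows, each a list of 4 numbers: the shift along the world's x, y, z in mm, then the turn about the world's z in degrees. In form: [[x, y, z, turn], ...]. A call has exactly 10 rows; each row shifts and turns the commanded pose from where the row before left it; what a row does not reach is not made up. A row lasts 1/12 s, in which the tool goes at most 41.7 mm and 7.16 degrees, less where a joint would pass 70% of its speed; a pose out of reach is approached as far as the arm can. A call is refused whole if a number of a shift passes 41.7 or a number of a turn 7.16, either way. A call with a gripper value outside its range is refused whole. "fingers" is the finger opening in mm, from 0 to 87.6, set as the call begins (left out, the last holds). The fingers move at their own pace and stop on an object; the grip force is fixed at half the most. Time passes only in rows, so rows that do not move let the fingers close, or fill a call up. It gives the time, the measured TCP pose, the force and the opening at its end, in the units of the state.
- get_obs(): the state, without advancing time (a new reading comes with each control period).
- snapshot(name): name is "scene" or "top"; returns a dict with "image" (400x640x3 uint8, red, green, blue), "fov_y" (degrees; the focal length in pixels is half the picture's height over the tangent of half this angle, whatever the lens; pixels are square), "cx", "cy" (the principal point, pixels), "rvec" (rotation vector, rad) and "tvec" (3), from world to camera coordinates, as OpenCV has them. Camera axes: x right, y down, z forward; pixel columns grow to the right and rows downward; lengths in m; the calibration is good to about 2 mm. A picture is of the moment at which its call begins. There is no depth.
- close_job(): hands the job in, once; it reports no verdict.
The state is a dict: "clock": time; "joint_pos": joint angles; "qvel": joint speeds; "tau": joint torques, N m; "tool_pos": TCP position; "orientation": TCP orientation; "force": force on the tool from outside, world axes, zero at the start; "moment": the same for the moment, N m; "opening": finger opening in m.
Only numpy, scipy, OpenCV 4.12 (cv2) and the standard library are available. Lean on these libraries where they do the work, as an engineer would, in place of code of your own. Each camera call takes 0.05 s, during which the arm holds its last target.

## Working session

There is one attempt and no reset: what is moved stays moved. The work goes in short steps, Python scripts to look and compute and a tool call to move; the robot and the scene stay as the last step left them, time stands still between calls to the robot, and variables do not carry over. Pictures are saved under pics/ and viewed, and the job is handed in when it is done.

Besides the shell and the picture viewer there is one more tool, called after "Request:" by a JSON object that holds its "op" and its "data", one argument or row to a line. jog_arm: Moves the arm, as the interface text tells. Its arguments: {"type":"object","properties":{"commands":{"type":"array","items":{"type":"array","items":{"type":"number"}}},"fingers":{"type":"number"}},"required":["commands"]}

```bash
mkdir -p pics
cat > h.py <<'E'
import numpy as np, cv2
from plant import get_obs, snapshot, close_job, hold_point_z
def cam(s):
    h=s["image"].shape[0]; f=h/2/np.tan(np.radians(s["fov_y"])/2)
    K=np.array([[f,0,s["cx"]],[0,f,s["cy"]],[0,0,1.]])
    return K,np.array(s["rvec"],float).reshape(3,1),np.array(s["tvec"],float).reshape(3,1)
def proj(s,P):
    K,r,t=cam(s); return cv2.projectPoints(np.array(P,float).reshape(-1,1,3),r,t,K,None)[0].reshape(-1,2)
def back(s,uv,z):
    K,r,t=cam(s); R=cv2.Rodrigues(r)[0]; C=(-R.T@t).ravel()
    out=[]
    for u in np.atleast_2d(uv):
        d=R.T@np.linalg.inv(K)@np.array([u[0],u[1],1.]); out.append(C+d*(z-C[2])/d[2])
    return np.array(out)
def save(s,n): cv2.imwrite('pics/'+n,cv2.cvtColor(s["image"],cv2.COLOR_RGB2BGR))
E
python3 - <<'E'
from h import *
import pickle
print(hold_point_z)
for n in("scene","top"):
    s=snapshot(n); save(s,n+"0.png"); pickle.dump(s,open(n+"0.pkl","wb")); K,r,t=cam(s); R=cv2.Rodrigues(r)[0]
    print(n,s["fov_y"],s["cx"],s["cy"],(-R.T@t).ravel(),R[2])
o=get_obs(); print(o)
E
```

```text
0.0188
scene 43.057000892510686 322.6215656813846 203.34779867586266 [1.33261837 0.01007375 1.0732545 ] [-0.64251379 -0.01590228 -0.7661091 ]
top 51.62850319360455 321.048526048882 197.48018784965495 [ 0.39194902 -0.02307223  1.25087925] [ 0.08251952  0.01394214 -0.99649192]
{'clock': 0.1, 'joint_pos': array([-5.91253473e+01,  2.05872411e+01,  6.38771956e-01, -1.61587771e-02,
       -7.01352447e+01, -1.65086485e+01]), 'qvel': array([ 0.02447346, -0.11489813,  0.10691718,  0.0098763 ,  0.04335973,
       -0.05478734]), 'tau': array([-1.22171434e-03, -5.84165025e+01,  2.93753314e+01,  7.01560602e+00,
        1.02121293e-02, -6.74826288e-05]), 'tool_pos': array([ 0.16735583, -0.65347815,  0.22572044]), 'orientation': array([ 1.79915420e+02, -9.22520448e-03, -1.65639491e+02]), 'force': array([ 0.89508263,  0.39452744, -0.47295048]), 'moment': array([ 0.0451111 , -0.00715983,  0.01336735]), 'opening': 0.08772227559009019}
```

View pics/scene0.png

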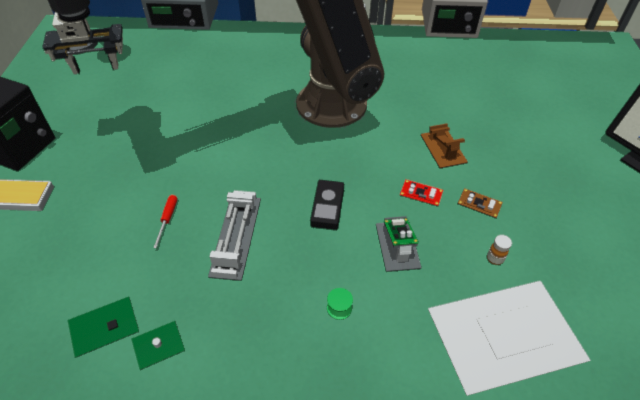

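View pics/top0.png

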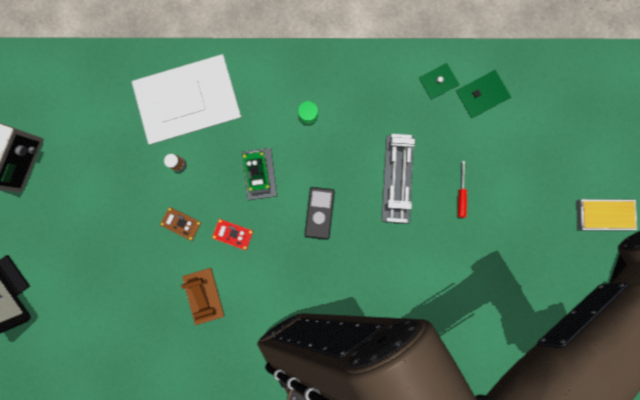

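Candidates for the board (top image): the green populated board on the grey stand at (258,172), which I choose. The rest are the red look-alike at (233,234), the brown one at (181,222), and flat green cards at (439,80) and (484,93). The brown stand at (202,295) isn't the stand I want. Next are close crops of the board and the holder.

Run:
```python
from h import *
import pickle
a=pickle.load(open("top0.pkl","rb"))["image"][:,:,::-1]; b=pickle.load(open("scene0.pkl","rb"))["image"][:,:,::-1]
def crop(im,u0,v0,w,h,k): return cv2.resize(im[v0:v0+h,u0:u0+w],None,fx=k,fy=k,interpolation=cv2.INTER_CUBIC)
cv2.imwrite('pics/c1.png',np.hstack([crop(a,230,140,60,70,8),np.zeros((560,20,3),np.uint8)][:1]))
cv2.imwrite('pics/c2.png',crop(a,375,125,50,105,5))
cv2.imwrite('pics/c3.png',crop(b,365,205,70,75,8))
cv2.imwrite('pics/c4.png',crop(b,200,180,70,105,5))
```

```text
(no output)
```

View pics/c1.png

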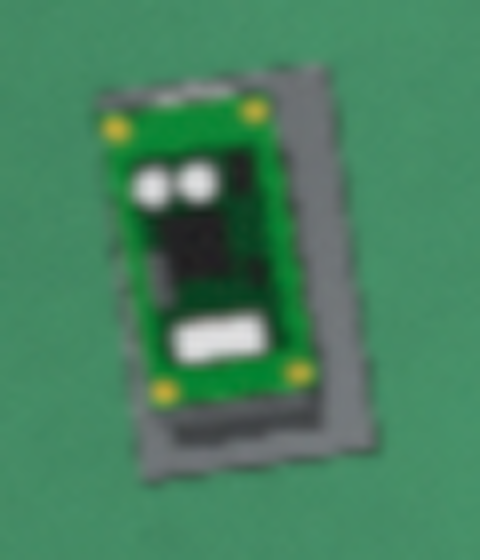

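View pics/c2.png

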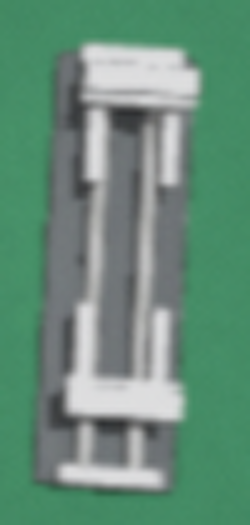

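View pics/c3.png

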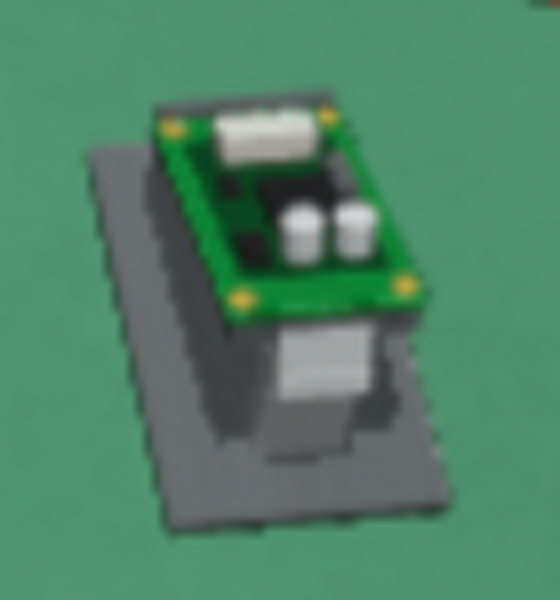

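View pics/c4.png

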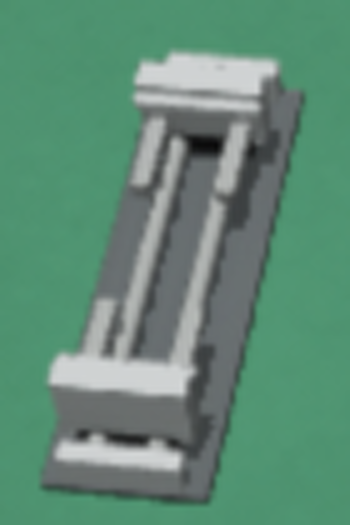

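```bash
cat > fit.py <<'E'
from h import *
import pickle
from scipy.optimize import least_squares
T=pickle.load(open("top0.pkl","rb")); S=pickle.load(open("scene0.pkl","rb"))
def px(l,o,k): return [( (a[0]+.5)/k-.5+o[0], (a[1]+.5)/k-.5+o[1]) for a in l]
def W(p,P):
    c,s=np.cos(p[2]),np.sin(p[2]); P=np.array(P,float)
    return np.c_[p[0]+c*P[:,0]-s*P[:,1],p[1]+s*P[:,0]+c*P[:,1],P[:,2]]
def fit(obs,p0):
    def res(p): return np.concatenate([(proj(s,W(p,P))-np.array(q)).ravel() for s,P,q in obs])
    r=least_squares(res,p0,x_scale=[.01,.01,.05]); print(np.round(r.x[:2]*1000,1),np.degrees(r.x[2]).round(2)); print(r.fun.reshape(-1,2).round(1).tolist()); return r.x
# holder: base top corners z=8
hT=px([(38,485),(170,490),(58,52)],(375,125),5); HT=[(-.158,.042,.008),(-.158,-.042,.008),(.106,.042,.008)]
hS=px([(42,487),(208,500),(303,92)],(200,180),5); HS=[(.106,-.042,.008),(.106,.042,.008),(-.158,.042,.008)]
ph=fit([(T,HT,hT),(S,HS,hS)],[.6,-.15,0])
fit([(T,HT,hT)],ph);fit([(S,HS,hS)],ph)
# stand foot
sT=px([(325,68),(378,450),(145,480)],(230,140),8); ST=[(.075,-.045,.008),(-.075,-.045,.008),(-.075,.045,.008)]
sS=px([(170,530),(450,510),(90,148)],(365,205),8); SS=[(.075,-.045,.008),(.075,.045,.008),(-.075,-.045,.008)]
ps=fit([(T,ST,sT),(S,SS,sS)],[.6,.1,0])
# board: gold dots & corners; frame pose (x,y,yaw) of board mid at z .0625
a=np.radians(20)
def B(x,y,z=.0025): return (x*np.cos(a)-z*np.sin(a), y, .0624+x*np.sin(a)+z*np.cos(a))
bT=px([(98,113),(270,92),(320,388),(150,408)],(230,140),8); BT=[B(.055,.031),B(.055,-.031),B(-.055,-.031),B(-.055,.031)]
bS=px([(155,118),(340,103),(430,298),(230,320)],(365,205),8); BS=[B(-.055,-.031),B(-.055,.031),B(.055,.031),B(.055,-.031)]
pb=fit([(T,BT,bT),(S,BS,bS)],ps)
fit([(T,BT,bT)],ps);fit([(S,BS,bS)],ps)
pickle.dump((ph,ps,pb),open("p.pkl","wb"))
def lines(im,s,p,polys,k,o):
    for P in polys:
        q=proj(s,W(p,P)); q=((q-np.array(o)+.5)*k-.5).round().astype(int)
        cv2.polylines(im,[q.reshape(-1,1,2)],True,(0,0,255),1)
def box(x0,x1,y0,y1,z0,z1): return [[(x0,y0,z),(x1,y0,z),(x1,y1,z),(x0,y1,z)] for z in (z0,z1)]
if __name__=="__main__":
    for s,o,n,w,h in((T,(375,125),'T',50,105),(S,(200,180),'S',70,105)):
        im=cv2.resize(s["image"][o[1]:o[1]+h,o[0]:o[0]+w,::-1],None,fx=5.7,fy=5.7,interpolation=cv2.INTER_CUBIC)
        lines(im,s,ph,box(-.158,.106,-.042,.042,.008,.008)+box(-.157,-.147,-.033,.033,.008,.03)[1:],5.7,o)
        for j in(-.1,): lines(im,s,ph,[[(j-.016,-.033,.066),(j,-.033,.066),(j,.033,.066),(j-.016,.033,.066)],[(j,.0175,.045),(j+.05,.0175,.045),(j+.05,.0265,.045),(j,.0265,.045)]],5.7,o)
        for j in(.06,): lines(im,s,ph,[[(j+.016,-.033,.066),(j,-.033,.066),(j,.033,.066),(j+.016,.033,.066)],[(j,.0175,.045),(j-.05,.0175,.045),(j-.05,.0265,.045),(j,.0265,.045)]],5.7,o)
        cv2.imwrite('pics/f%s.png'%n,im)
    ims=[]
    for s,o in((T,(230,140)),(S,(365,205))):
        im=cv2.resize(s["image"][o[1]:o[1]+75,o[0]:o[0]+70,::-1],None,fx=5.7,fy=5.7,interpolation=cv2.INTER_CUBIC)
        lines(im,s,ps,box(-.075,.075,-.045,.045,.008,.008),5.7,o); lines(im,s,pb,[BT],5.7,o); ims.append(im)
    cv2.imwrite('pics/fB.png',np.hstack(ims))
    cv2.imwrite('pics/fH.png',np.hstack([cv2.imread('pics/fT.png'),cv2.imread('pics/fS.png')]))
E
python3 fit.py
```

```text
[ 581.4 -236.7] -3.0
[[-1.0, -0.7], [0.7, 0.1], [-0.7, -0.6], [-0.6, -0.5], [0.2, -0.3], [-0.4, -0.6]]
[ 580.1 -238.1] -3.23
[[-0.8, -0.3], [0.9, 0.5], [-0.1, -0.2]]
[ 582.7 -235.7] -3.15
[[-0.4, -0.1], [0.4, 0.2], [0.0, -0.2]]
[567.8 184.8] 8.2
[[-0.0, -1.1], [-0.5, -0.4], [-0.9, -0.1], [-0.5, -0.3], [0.2, -0.9], [-0.9, -0.3]]
[566.4 185.2] 8.11
[[-0.5, 0.1], [-0.6, -0.1], [-0.6, -0.2], [-0.3, 0.1], [-0.7, 0.4], [-0.2, 0.5], [-0.3, 0.0], [-0.7, -0.7]]
[566.4 183.6] 7.81
[[0.1, 0.1], [0.0, -0.1], [-0.2, -0.1], [0.1, 0.1]]
[566.3 186.3] 8.31
[[-0.3, 0.4], [0.2, 0.4], [0.3, -0.1], [-0.1, -0.7]]
```

View pics/fH.png

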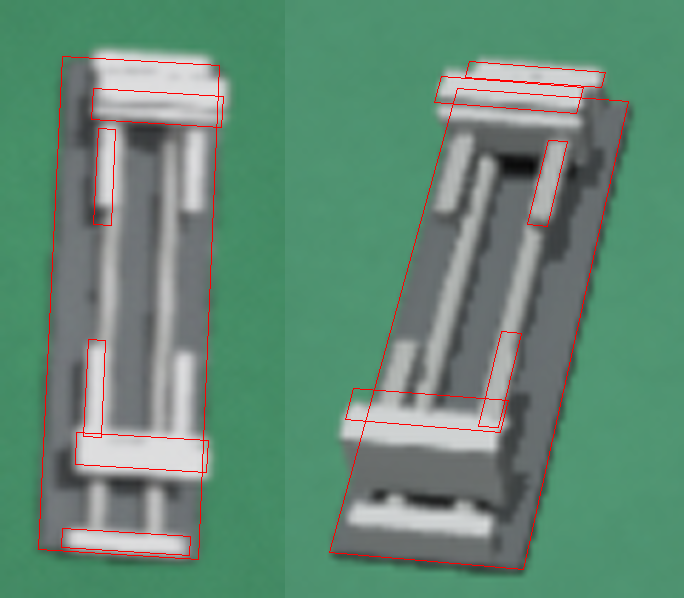

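View pics/fB.png

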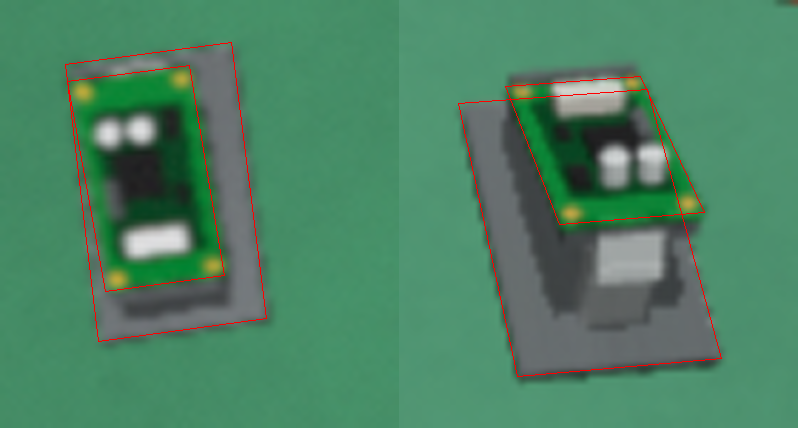

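Holder fit: origin (581, -237), yaw about -3.1°. Board middle: (566, 185), yaw about 8°. Both overlays match, and the crop confirms the board (green, tall parts, grey stand). Now I move above it.

Request:
{"op": "jog_arm", "data": {
  "commands": [
    [13.3, 27.95, -2.8, -0.2],
    [13.3, 27.95, -2.8, -0.2],
    [13.3, 27.95, -2.8, -0.2],
    [13.3, 27.95, -2.8, -0.2],
    [13.3, 27.95, -2.8, -0.2],
    [13.3, 27.95, -2.8, -0.2],
    [13.3, 27.95, -2.8, -0.2],
    [13.3, 27.95, -2.8, -0.2],
    [13.3, 27.95, -2.8, -0.2],
    [13.3, 27.95, -2.8, -0.2]
  ],
  "fingers": 87.6
}}

```text
clock: 0.93
tool_pos: [0.3006, -0.3729, 0.1982]
orientation: [180.0, -0.0, -167.7]
force: [1.0, -0.4, 0.0]
opening: 0.0875
```

Request:
{"op": "jog_arm", "data": {
  "commands": [
    [13.3, 27.95, -2.8, -0.2],
    [13.3, 27.95, -2.8, -0.2],
    [13.3, 27.95, -2.8, -0.2],
    [13.3, 27.95, -2.8, -0.2],
    [13.3, 27.95, -2.8, -0.2],
    [13.3, 27.95, -2.8, -0.2],
    [13.3, 27.95, -2.8, -0.2],
    [13.3, 27.95, -2.8, -0.2],
    [13.3, 27.95, -2.8, -0.2],
    [13.3, 27.95, -2.8, -0.2]
  ]
}}

```text
clock: 1.77
tool_pos: [0.4337, -0.0933, 0.1704]
orientation: [180.0, 0.0, -169.6]
force: [0.5, -0.2, 0.6]
opening: 0.0875
```

Request:
{"op": "jog_arm", "data": {
  "commands": [
    [13.3, 27.95, -2.8, -0.2],
    [13.3, 27.95, -2.8, -0.2],
    [13.3, 27.95, -2.8, -0.2],
    [13.3, 27.95, -2.8, -0.2],
    [13.3, 27.95, -2.8, -0.2],
    [13.3, 27.95, -2.8, -0.2],
    [13.3, 27.95, -2.8, -0.2],
    [13.3, 27.95, -2.8, -0.2],
    [13.3, 27.95, -2.8, -0.2],
    [13.3, 27.95, -2.8, -0.2]
  ]
}}

```text
clock: 2.6
tool_pos: [0.5667, 0.186, 0.1421]
orientation: [-180.0, -0.0, -171.6]
force: [0.4, 0.2, 0.3]
opening: 0.0875
```

Request:
{"op": "jog_arm", "data": {
  "commands": [
    [0, -0.5, -12, -0.3],
    [0, -0.5, -12, 0],
    [0, 0, -12, 0],
    [0, 0, -12, 0],
    [0, 0, -12, 0],
    [0, 0, -10, 0],
    [0, 0, -10, 0],
    [0, 0, -8, 0],
    [0, 0, -6, 0],
    [0, 0, -2, 0]
  ]
}}

```text
clock: 3.43
tool_pos: [0.5661, 0.1833, 0.0455]
orientation: [-180.0, -0.1, -171.9]
force: [-0.7, 0.1, -0.0]
opening: 0.0876
```

```bash
cat > two.py <<'E'
from h import *
import sys
n=sys.argv[1]; X=[float(v) for v in sys.argv[2:5]]
ims=[]
for c in("top","scene"):
    s=snapshot(c); u,v=proj(s,[X])[0].round().astype(int)
    im=s["image"][max(v-38,0):v+38,max(u-38,0):u+38,::-1]; ims.append(cv2.resize(im,(395,395),interpolation=cv2.INTER_CUBIC)); print(c,u-38,v-38)
    if c=="scene": np.save('pics/last.npy',s["image"])
cv2.imwrite('pics/'+n,np.hstack(ims)); o=get_obs(); print(o["clock"],o["tool_pos"].round(4),o["force"].round(2),o["opening"].round(4),o["joint_pos"].round(1))
E
python3 two.py g1.png .567 .185 .06
```

```text
top 218 133
scene 362 194Traceback (most recent call last):
  File "two.py", line 9, in <module>
    cv2.imwrite('pics/'+n,np.hstack(ims)); o=get_obs(); print(o["clock"],o["tool_pos"].round(4),o["force"].round(2),o["opening"].round(4),o["joint_pos"].round(1))
                                                                                                                    ^^^^^^^^^^^^^^^^^^
AttributeError: 'float' object has no attribute 'round'
```

View pics/g1.png

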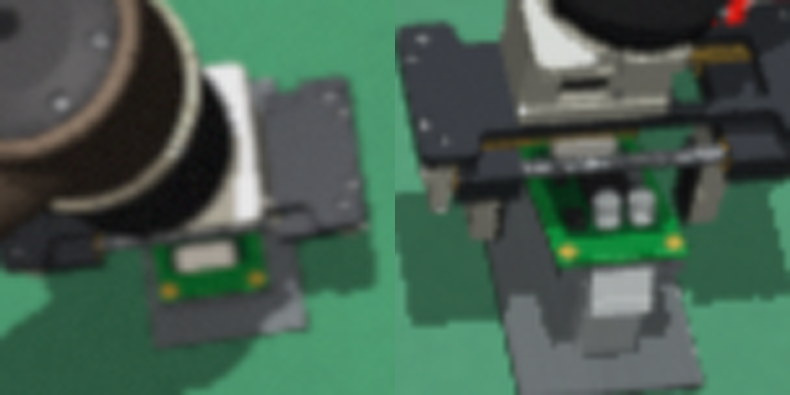

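Request:
{"op": "jog_arm", "data": {
  "commands": [
    [0, 0, 0, 0],
    [0, 0, 0, 0],
    [0, 0, 0, 0],
    [0, 0, 0, 0],
    [0, 0, 0, 0],
    [0, 0, 0, 0],
    [0, 0, 0, 0],
    [0, 0, 0, 0],
    [0, 0, 0, 0],
    [0, 0, 0, 0]
  ],
  "fingers": 50
}}

```text
clock: 4.37
tool_pos: [0.5669, 0.1841, 0.0471]
orientation: [180.0, 0.1, -171.9]
force: [-2.4, 1.7, 5.5]
opening: 0.0613
```

```bash
sed -i 's/o\["opening"\].round(4)/round(float(o["opening"]),4)/' two.py; python3 two.py g2.png .567 .185 .06
```

```text
top 218 133
scene 362 194
4.4667 [0.5669 0.184  0.047 ] [-1.3   1.65  6.24] 0.0612 [  36.8   23.1  -21.9    0.   -45.  -118.7]
```

View pics/g2.png

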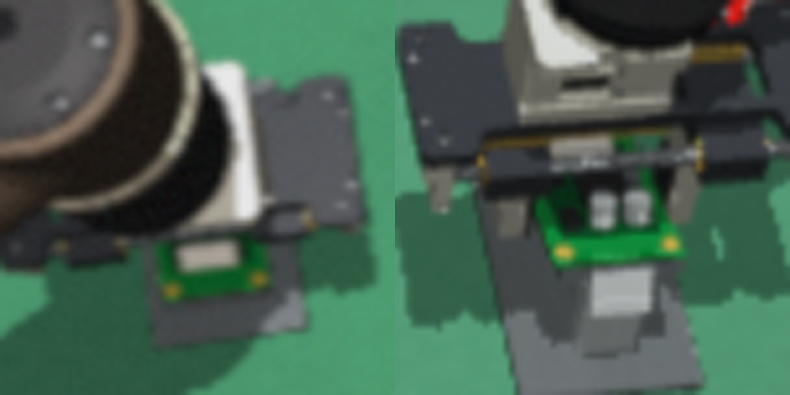

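Request:
{"op": "jog_arm", "data": {
  "commands": [
    [0.2, 0, 2, 0],
    [0.5, 0, 4, 0],
    [1, 0, 6, 0],
    [0, 0, 10, 0],
    [0, 0, 14, 0],
    [0, 0, 16, 0],
    [0, 0, 16, 0],
    [0, 0, 14, 0],
    [0, 0, 10, 0],
    [0, 0, 5, 0]
  ]
}}

```text
clock: 5.3
tool_pos: [0.5688, 0.1839, 0.1457]
orientation: [179.9, 0.1, -171.9]
force: [0.7, -0.6, -0.9]
opening: 0.0612
```

```bash
python3 two.py g3.png .567 .185 .16
```

```text
top 211 127
scene 367 168
5.4 [0.5685 0.1838 0.1446] [-0.15  0.3  -1.28] 0.0614 [  36.6   17.   -15.9    0.   -57.  -118.6]
```

View pics/g3.png

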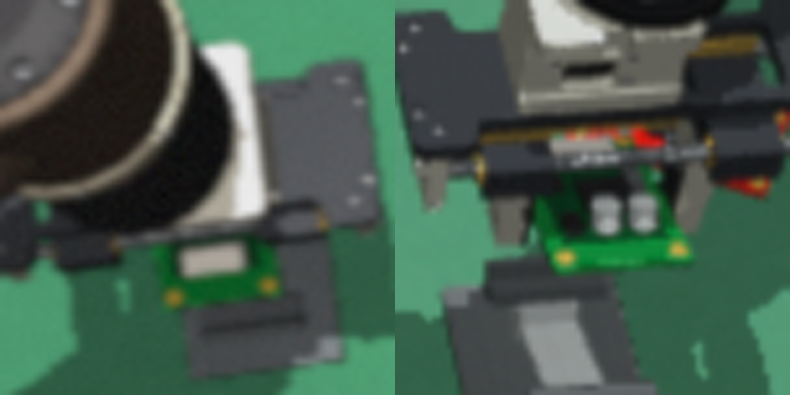

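Request:
{"op": "jog_arm", "data": {
  "commands": [
    [0, -6, 0, 0],
    [-0.4, -14, 0, -0.6],
    [-0.4, -22, 0, -0.6],
    [-0.4, -26, 0, -0.6],
    [-0.4, -26, 0, -0.6],
    [-0.4, -26, 0, -0.6],
    [-0.4, -26, 0, -0.6],
    [-0.4, -26, 0, -0.6],
    [-0.4, -26, 0, -0.6],
    [-0.4, -26, 0, -0.6]
  ]
}}

```text
clock: 6.23
tool_pos: [0.5634, -0.0427, 0.1426]
orientation: [-180.0, -0.1, -177.4]
force: [-0.0, 0.9, -1.9]
opening: 0.0613
```

Request:
{"op": "jog_arm", "data": {
  "commands": [
    [-0.4, -26, 0, -0.6],
    [-0.4, -26, 0, -0.6],
    [-0.4, -26, 0, -0.6],
    [-0.4, -26, 0, -0.6],
    [-0.4, -26, 0, -0.6],
    [-0.4, -26, 0, -0.6],
    [-0.4, -20, 0, -0.6],
    [-0.4, -12, 0, -0.6],
    [-0.4, -6, 0, -0.6],
    [0, -2, 0, -0.4]
  ]
}}

```text
clock: 7.07
tool_pos: [0.5601, -0.2374, 0.1428]
orientation: [180.0, -0.1, 176.7]
force: [-0.0, 0.9, -1.1]
opening: 0.0613
```

```bash
python3 two.py g4.png .562 -.236 .16
python3 - <<'E'
from h import *
print(get_obs()["orientation"])
E
```

```text
top 369 130
scene 189 160
7.1667 [ 0.5606 -0.2363  0.1432] [ 0.78  0.24 -1.75] 0.0617 [ -4.5  18.1 -14.5  -0.  -57.5 -88.7]
[ 1.79990946e+02 -3.85075821e-02  1.76828650e+02]
```

View pics/g4.png

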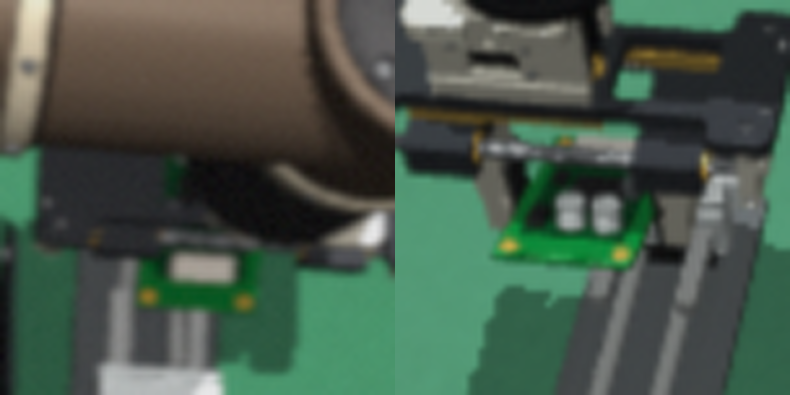

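```bash
cat > tilt.py <<'E'
from fit import *
import fit as F
def dots_model(cx,cy,cz,yaw,p,dx=.049,dy=.025):
    R=np.array([[np.cos(yaw),-np.sin(yaw),0],[np.sin(yaw),np.cos(yaw),0],[0,0,1]])@np.array([[np.cos(p),0,-np.sin(p)],[0,1,0],[np.sin(p),0,np.cos(p)]])
    P=np.array([(dx,dy,.0025),(dx,-dy,.0025)]); return P@R.T+[cx,cy,cz]
E
python3 - <<'E' 2>&1 | tail -5
from tilt import *
# inset
d1=px([(117,130),(255,110),(300,373),(165,390)],(230,140),8); d2=px([(328,117),(172,128),(240,300),(405,285)],(365,205),8)
def r(q):
    dx,dy=q; A=[B(dx,dy),B(dx,-dy),B(-dx,-dy),B(-dx,dy)]; C=[B(-dx,dy),B(-dx,-dy),B(dx,-dy),B(dx,dy)]
    return np.concatenate([(proj(T,W(pb,A))-d1).ravel(),(proj(S,W(pb,C))-d2).ravel()])
q=least_squares(r,[.05,.025],x_scale=.01).x; print(q)
sc=np.array([(232.5,208.9),(210.7,207.1)]); tp=np.array([(397.9,187.1),(416.1,188.1)])
def r2(v):
    M=dots_model(v[0],v[1],.1587,np.radians(-3.2),v[2],*q); return np.concatenate([(proj(S,M)-sc).ravel(),(proj(T,M)-tp).ravel()])
s=least_squares(r2,[.56,-.236,.2],x_scale=[.01,.01,.1]); print(s.x[:2],np.degrees(s.x[2]),s.fun.round(2))
E
```

```text
[[0.1, 0.1], [0.0, -0.1], [-0.2, -0.1], [0.1, 0.1]]
[566.3 186.3] 8.31
[[-0.3, 0.4], [0.2, 0.4], [0.3, -0.1], [-0.1, -0.7]]
[0.04868421 0.02521003]
[ 0.53173033 -0.25313156] -92.93929041138256 [ 2.01 -6.1   3.76 -5.89  2.99 -5.79  3.03 -5.64]
```

```bash
python3 - <<'E' 2>&1 | tail -4
from tilt import *
q=(.0487,.0252)
sc=np.array([(232.5,208.9),(210.7,207.1)]); tp=np.array([(397.9,187.1),(416.1,188.1)])
for t in (0,10,20,30):
    M=dots_model(.560,-.236,.1587,np.radians(-3.2),np.radians(t),*q); print(t,(proj(S,M)-sc).round(1).tolist(),(proj(T,M)-tp).round(1).tolist())
E
```

```text
0 [[0.5, 5.3], [0.8, 5.4]] [[0.8, -36.8], [1.6, -36.7]]
10 [[0.2, 2.6], [0.3, 2.7]] [[1.3, -37.0], [2.3, -36.9]]
20 [[-0.0, -0.5], [0.0, -0.4]] [[1.8, -36.7], [2.9, -36.5]]
30 [[-0.1, -3.9], [-0.1, -3.9]] [[2.3, -35.7], [3.5, -35.5]]
```

Scene dots fit a 20° tilt, so the board hasn't slipped. The backing has only 2.5 mm clearance between the ledges, so I'll go lower and measure the lateral alignment in the same picture.

Request:
{"op": "jog_arm", "data": {
  "commands": [
    [0.5, 0, -6, 0],
    [0, 0, -8, 0],
    [0, 0, -9, 0],
    [0, 0, -9, 0],
    [0, 0, -9, 0],
    [0, 0, -8, 0],
    [0, 0, -7, 0],
    [0, 0, -5, 0],
    [0, 0, -3, 0],
    [0, 0, -1, 0]
  ]
}}

```text
clock: 8.0
tool_pos: [0.5612, -0.2364, 0.0779]
orientation: [180.0, -0.1, 176.9]
force: [-0.6, -0.4, -1.0]
opening: 0.0613
```

```bash
python3 - <<'E' 2>&1 | tail -12
from fit import *
import pickle
s=snapshot("scene"); t=snapshot("top"); pickle.dump(s,open("s1.pkl","wb")); pickle.dump(t,open("t1.pkl","wb"))
o=get_obs(); print(o["clock"],o["tool_pos"].round(4),o["orientation"].round(2),o["force"].round(2))
# initial images: warp plane at z in holder frame, 0.25mm/px
def ortho(s,p,z,x0,x1,y0,y1,m=.0005):
    xs=np.arange(x0,x1,m); ys=np.arange(y0,y1,m); X,Y=np.meshgrid(xs,ys,indexing='ij')
    q=proj(s,W(p,np.c_[X.ravel(),Y.ravel(),np.full(X.size,z)])).reshape(X.shape+(2,)).astype(np.float32)
    return cv2.remap(s["image"],q[...,0],q[...,1],cv2.INTER_CUBIC)[::-1,::-1,::-1]
ims=[]
for ss,z in((T,.045),(S,.045)):
    im=ortho(ss,ph,z,-.17,.12,-.06,.06); ims.append(im)
cv2.imwrite('pics/o1.png',np.hstack([np.hstack(ims)]))
ims=[ortho(s,ph,.066,-.17,.14,-.07,.07),ortho(s,ph,.095,-.17,.14,-.07,.07)]
cv2.imwrite('pics/o2.png',np.hstack(ims))
E
sed -i 's/z,W/z,W/' fit.py
```

```text
[[-0.8, -0.3], [0.9, 0.5], [-0.1, -0.2]]
[ 582.7 -235.7] -3.15
[[-0.4, -0.1], [0.4, 0.2], [0.0, -0.2]]
[567.8 184.8] 8.2
[[-0.0, -1.1], [-0.5, -0.4], [-0.9, -0.1], [-0.5, -0.3], [0.2, -0.9], [-0.9, -0.3]]
[566.4 185.2] 8.11
[[-0.5, 0.1], [-0.6, -0.1], [-0.6, -0.2], [-0.3, 0.1], [-0.7, 0.4], [-0.2, 0.5], [-0.3, 0.0], [-0.7, -0.7]]
[566.4 183.6] 7.81
[[0.1, 0.1], [0.0, -0.1], [-0.2, -0.1], [0.1, 0.1]]
[566.3 186.3] 8.31
[[-0.3, 0.4], [0.2, 0.4], [0.3, -0.1], [-0.1, -0.7]]
8.1 [ 0.5616 -0.2364  0.0786] [-180.      0.    176.87] [-0.97  0.49 -1.72]
```

View pics/o1.png

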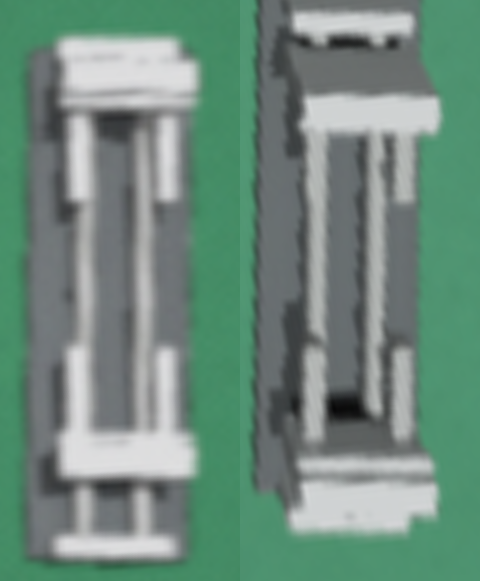

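View pics/o2.png

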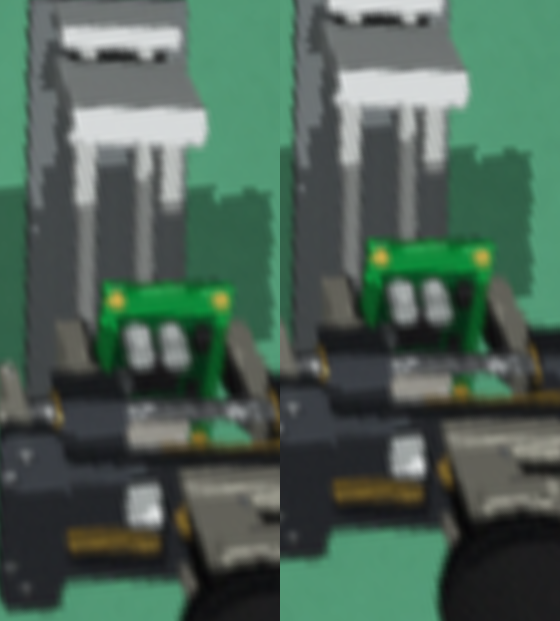

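```bash
python3 - <<'E' 2>&1 | tail -32
from tilt import *
import pickle
s1=pickle.load(open("s1.pkl","rb")); t1=pickle.load(open("t1.pkl","rb"))
def dots(s,guess,r=3):
    im=s["image"].astype(float); out=[]
    w=np.clip(im[...,0]-im[...,2]-40,0,None)*(im[...,0]>110)
    w=np.clip(im[...,0]-0.75*im[...,1]-.35*im[...,2],0,None) if False else np.clip(im[...,0]-90,0,None)*(im[...,0]-im[...,2]>40)
    for g in guess:
        u,v=np.round(g).astype(int); ys,xs=np.mgrid[v-r:v+r+1,u-r:u+r+1]; ww=w[v-r:v+r+1,u-r:u+r+1]; out.append(((xs*ww).sum()/ww.sum(),(ys*ww).sum()/ww.sum()))
    return np.array(out)
q=(.0487,.0252)
def solve(s,dx,cz,yaw,p,x0):
    g=proj(s,dots_model(*x0,cz,yaw,p,dx,q[1])); d=dots(s,g); d=dots(s,d)
    f=lambda v:(proj(s,dots_model(v[0],v[1],cz,v[2],p,dx,q[1]))-d).ravel()
    r=least_squares(f,[*x0,yaw],x_scale=[.01,.01,.05]); return (r.x[:2]*1000).round(2),np.degrees(r.x[2]).round(2),r.fun.round(2),d.round(2).tolist()
a=np.radians(20)
print("stand S far",solve(S,q[0],.0624,np.radians(8.1),a,(.566,.185)))
print("stand S near",solve(S,-q[0],.0624,np.radians(8.1),a,(.566,.185)))
print("stand T far",solve(T,q[0],.0624,np.radians(8.1),a,(.566,.184)))
print("stand T near",solve(T,-q[0],.0624,np.radians(8.1),a,(.566,.184)))
print("held S far",solve(s1,q[0],.0941,np.radians(-3.1),a,(.561,-.236)))
print("held T near",solve(t1,-q[0],.0941,np.radians(-3.1),a,(.561,-.236)))
# ledge profiles
ph2=np.array([.5814,-.2367,np.radians(-3.1)])
def prof(s,x0,x1,z,ylo,yhi,dark=0):
    ys=np.arange(ylo,yhi,.00025); xs=np.arange(x0,x1,.001); X,Y=np.meshgrid(xs,ys)
    uv=proj(s,W(ph2,np.c_[X.ravel(),Y.ravel(),np.full(X.size,z)])).reshape(X.shape+(2,)).astype(np.float32)
    g=cv2.remap(s["image"].astype(np.float32).mean(2),uv[...,0],uv[...,1],cv2.INTER_LINEAR).mean(1)
    m=(g.max()+g.min())/2; h=g>m; i=np.where(np.diff(h.astype(int)))[0]
    return (ys[i]*1000).round(2).tolist(), round(float(g.min())),round(float(g.max()))
for n,s in(("T",T),("S",S),("s1",s1)):
    print(n,"slide L",prof(s,-.085,-.06,.045,.012,.034),"R",prof(s,-.085,-.06,.045,-.034,-.012))
    print(n,"stop L",prof(s,.03,.05,.045,.012,.034),"R",prof(s,.03,.05,.045,-.034,-.012))
    print(n,"slide blk",prof(s,-.112,-.104,.066,-.05,.05),"stop blk",prof(s,.072,.082,.066,-.05,.05))
E
```

```text
[ 581.4 -236.7] -3.0
[[-1.0, -0.7], [0.7, 0.1], [-0.7, -0.6], [-0.6, -0.5], [0.2, -0.3], [-0.4, -0.6]]
[ 580.1 -238.1] -3.23
[[-0.8, -0.3], [0.9, 0.5], [-0.1, -0.2]]
[ 582.7 -235.7] -3.15
[[-0.4, -0.1], [0.4, 0.2], [0.0, -0.2]]
[567.8 184.8] 8.2
[[-0.0, -1.1], [-0.5, -0.4], [-0.9, -0.1], [-0.5, -0.3], [0.2, -0.9], [-0.9, -0.3]]
[566.4 185.2] 8.11
[[-0.5, 0.1], [-0.6, -0.1], [-0.6, -0.2], [-0.3, 0.1], [-0.7, 0.4], [-0.2, 0.5], [-0.3, 0.0], [-0.7, -0.7]]
[566.4 183.6] 7.81
[[0.1, 0.1], [0.0, -0.1], [-0.2, -0.1], [0.1, 0.1]]
[566.3 186.3] 8.31
[[-0.3, 0.4], [0.2, 0.4], [0.3, -0.1], [-0.1, -0.7]]
stand S far (array([565.64, 185.75]), np.float64(8.35), array([ 0.05, -0.01, -0.05,  0.01]), [[415.24, 240.24], [394.8, 241.92]])
stand S near (array([565.65, 185.47]), np.float64(8.24), array([-0.09,  0.02,  0.09, -0.02]), [[405.39, 219.08], [385.96, 220.63]])
stand T far (array([566.4 , 184.35]), np.float64(8.12), array([-0.07,  0.01,  0.07, -0.01]), [[244.02, 155.7], [261.28, 153.38]])
stand T near (array([565.84, 184.2 ]), np.float64(8.37), array([-0.03,  0.  ,  0.03, -0.  ]), [[250.0, 188.5
[... 228 characters left out ...]
  0.  , -0.01, -0.  ]), [[392.6, 188.58], [410.39, 189.67]])
T slide L ([13.0, 26.0], 85, 216) R ([-28.75, -17.25, -14.75], 104, 211)
T stop L ([12.75, 25.25], 89, 216) R ([-29.25, -18.5, -13.75], 106, 211)
T slide blk ([-34.25, 32.5], 93, 221) stop blk ([-35.0, 30.75], 93, 219)
S slide L ([16.25, 27.5], 56, 179) R ([-27.0, -17.25], 88, 178)
S stop L ([15.75, 26.25], 86, 179) R ([-27.75, -18.0], 97, 178)
S slide blk ([-33.0, 34.0], 92, 205) stop blk ([-34.75, 33.5], 68, 209)
s1 slide L ([18.5, 30.5, 31.75], 39, 49) R ([-29.75, -21.25, -14.5], 41, 56)
s1 stop L ([16.0, 26.75], 70, 186) R ([-28.0, -17.75], 93, 186)
s1 slide blk ([-25.75, -11.0, 5.5], 37, 161) stop blk ([-34.75, 33.5], 72, 216)
```

Both cameras agree relative to the holder: the board needs about +0.4 mm in y and about -0.3° turn. I lower to just above first contact.

Request:
{"op": "jog_arm", "data": {
  "commands": [
    [0, 0.4, -3, -0.3],
    [0, 0, -4, 0],
    [0, 0, -4, 0],
    [0, 0, -4, 0],
    [0, 0, -3, 0],
    [0, 0, -2, 0],
    [0, 0, -1.5, 0],
    [0, 0, -1.5, 0],
    [0, 0, -1, 0],
    [0, 0, -0.5, 0]
  ]
}}

```text
clock: 8.93
tool_pos: [0.5615, -0.236, 0.0539]
orientation: [180.0, -0.0, 176.6]
force: [0.9, 0.4, -1.1]
opening: 0.0614
```

Request:
{"op": "jog_arm", "data": {
  "commands": [
    [0, 0, -0.8, 0],
    [0, 0, -0.8, 0],
    [0, 0, -0.8, 0],
    [0, 0, -0.8, 0],
    [0, 0, -0.8, 0],
    [0, 0, -0.8, 0],
    [0, 0, -0.8, 0],
    [0, 0, -0.8, 0],
    [0, 0, 0, 0],
    [0, 0, 0, 0]
  ]
}}

```text
clock: 9.77
tool_pos: [0.5623, -0.2361, 0.0483]
orientation: [-180.0, 0.1, 176.6]
force: [2.0, 1.5, 5.0]
opening: 0.061
```

Request:
{"op": "jog_arm", "data": {
  "commands": [
    [0, 0, -0.5, 0],
    [0, 0, -0.5, 0],
    [0, 0, -0.5, 0],
    [0, 0, -0.5, 0],
    [0, 0, -0.5, 0],
    [0, 0, -0.5, 0],
    [0, 0, -0.5, 0],
    [0, 0, -0.5, 0],
    [0, 0, 0, 0],
    [0, 0, 0, 0]
  ]
}}

```text
clock: 10.6
tool_pos: [0.5618, -0.236, 0.0437]
orientation: [-180.0, 0.0, 176.6]
force: [3.4, 0.3, 4.5]
opening: 0.0616
```

```bash
python3 two.py g5.png .582 -.236 .06
```

```text
top 362 129
scene 193 193
10.7 [ 0.5617 -0.236   0.0437] [ 2.87 -0.44  4.02] 0.0613 [ -4.4  24.3 -20.2   0.  -45.4 -89. ]
```

View pics/g5.png

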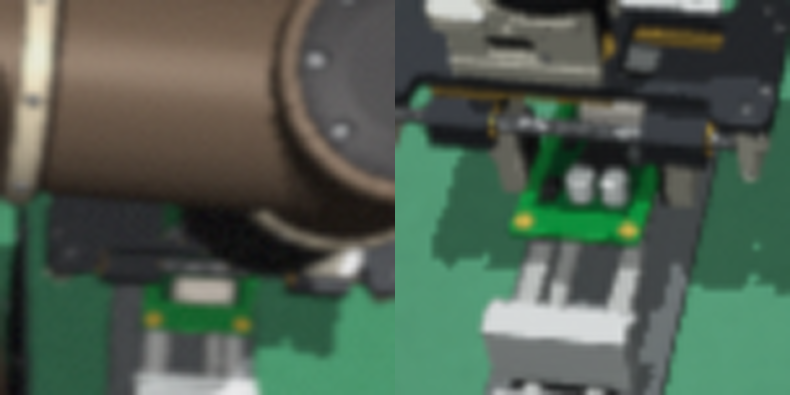

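Request:
{"op": "jog_arm", "data": {
  "commands": [
    [0.1, 0, -0.8, 0],
    [0.1, 0, -0.8, 0],
    [0.1, 0, -0.8, 0],
    [0.1, 0, -0.8, 0],
    [0.1, 0, -0.8, 0],
    [0.1, 0, -0.8, 0],
    [0.1, 0, -0.8, 0],
    [0.1, 0, -0.8, 0],
    [0, 0, -0.8, 0],
    [0, 0, 0, 0]
  ]
}}

```text
clock: 11.53
tool_pos: [0.5621, -0.2359, 0.0362]
orientation: [180.0, -0.0, 176.6]
force: [2.7, -0.5, 3.5]
opening: 0.0612
```

Request:
{"op": "jog_arm", "data": {
  "commands": [
    [0, 0, -0.5, 0],
    [0, 0, -0.5, 0],
    [0, 0, -0.5, 0],
    [0, 0, -0.5, 0],
    [0, 0, 0, 0],
    [0, 0, 0, 0],
    [0, 0, 0, 0],
    [0, 0, 0, 0],
    [0, 0, 0, 0],
    [0, 0, 0, 0]
  ]
}}

```text
clock: 12.37
tool_pos: [0.5623, -0.2359, 0.0345]
orientation: [180.0, 0.0, 176.6]
force: [3.2, -0.2, 3.5]
opening: 0.0612
```

```bash
python3 two.py g6.png .582 -.236 .06
```

```text
top 362 129
scene 193 193
12.4667 [ 0.5623 -0.236   0.0345] [ 2.91 -0.81  3.58] 0.0609 [ -4.4  25.  -20.6  -0.  -44.4 -89. ]
```

View pics/g6.png

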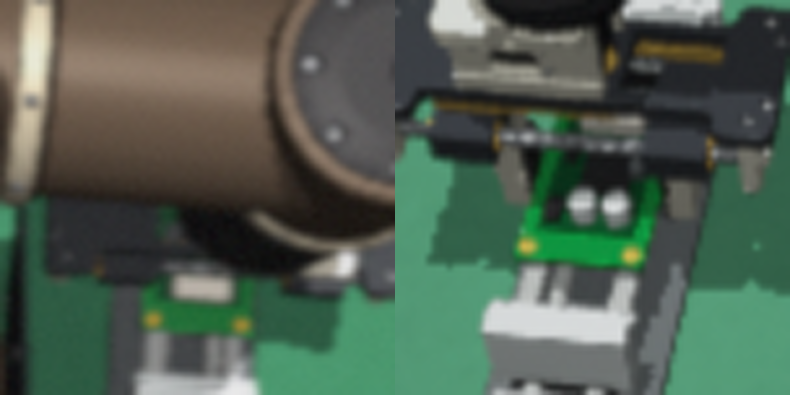

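Request:
{"op": "jog_arm", "data": {
  "commands": [
    [0, 0, -0.4, 0],
    [0, 0, -0.4, 0],
    [0, 0, -0.4, 0],
    [0, 0, -0.3, 0],
    [0, 0, -0.3, 0],
    [0, 0, -0.2, 0],
    [0, 0, 0, 0],
    [0, 0, 0, 0],
    [0, 0, 0, 0],
    [0, 0, 0, 0]
  ]
}}

```text
clock: 13.3
tool_pos: [0.5622, -0.236, 0.0324]
orientation: [180.0, -0.0, 176.6]
force: [3.4, -0.1, 3.3]
opening: 0.0612
```

```bash
cat > lvl.py <<'E'
from tilt import *
s=snapshot("scene"); o=get_obs(); print(o["clock"],o["tool_pos"].round(4),o["force"].round(2))
def dots(s,guess,r=3):
    im=s["image"].astype(float); w=np.clip(im[...,0]-90,0,None)*(im[...,0]-im[...,2]>40); out=[]
    for g in guess:
        u,v=np.round(g).astype(int); ys,xs=np.mgrid[v-r:v+r+1,u-r:u+r+1]; ww=w[v-r:v+r+1,u-r:u+r+1]; out.append(((xs*ww).sum()/ww.sum(),(ys*ww).sum()/ww.sum()))
    return np.array(out)
cx,cy=o["tool_pos"][:2]; cz=o["tool_pos"][2]+.0155
g=proj(s,dots_model(cx,cy,cz,np.radians(-3.4),np.radians(3),.0487,.0252)); d=dots(s,dots(s,g))
f=lambda v:(proj(s,dots_model(cx,v[0],cz,np.radians(-3.4),v[1],.0487,.0252))-d).ravel()
r=least_squares(f,[cy,.05],x_scale=[.01,.1]); print("tilt",np.degrees(r.x[1]),"y",r.x[0],d.round(1).tolist(),r.fun.round(2))
E
python3 lvl.py | tail -2
```

```text
13.35 [ 0.5622 -0.236   0.0324] [3.83 0.15 3.92]
tilt 2.3406537751208636 y -0.2362347147992467 [[238.1, 242.5], [218.3, 240.9]] [ 0.18  0.09 -0.18 -0.08]
```

Request:
{"op": "jog_arm", "data": {
  "commands": [
    [0, 0, -0.3, 0],
    [0, 0, -0.3, 0],
    [0, 0, -0.3, 0],
    [0, 0, -0.3, 0],
    [0, 0, 0, 0],
    [0, 0, 0, 0],
    [0, 0, 0, 0],
    [0, 0, 0, 0],
    [0, 0, 0, 0],
    [0, 0, 0, 0]
  ]
}}

```text
clock: 14.18
tool_pos: [0.5623, -0.236, 0.0313]
orientation: [-180.0, 0.0, 176.6]
force: [2.8, -0.6, 4.7]
opening: 0.0614
```

```bash
python3 lvl.py | tail -2
```

```text
14.2333 [ 0.5623 -0.236   0.0313] [ 1.7  -0.13  5.23]
tilt 1.4675425876623713 y -0.2361551778786398 [[238.2, 243.1], [218.3, 241.3]] [ 0.11 -0.07 -0.11  0.07]
```

Request:
{"op": "jog_arm", "data": {
  "commands": [
    [0, 0, -0.3, 0],
    [0, 0, -0.3, 0],
    [0, 0, -0.3, 0],
    [0, 0, 0, 0],
    [0, 0, 0, 0],
    [0, 0, 0, 0],
    [0, 0, 0, 0],
    [0, 0, 0, 0],
    [0, 0, 0, 0],
    [0, 0, 0, 0]
  ]
}}

```text
clock: 15.07
tool_pos: [0.5624, -0.236, 0.0312]
orientation: [-180.0, 0.0, 176.6]
force: [0.6, 1.1, 12.8]
opening: 0.0613
```

```bash
python3 lvl.py | tail -2
```

```text
15.1167 [ 0.5624 -0.236   0.0313] [ 0.32  1.62 12.4 ]
tilt 1.59554920425102 y -0.23615529757957116 [[238.2, 243.1], [218.3, 241.3]] [ 0.11 -0.07 -0.11  0.07]
```

Force jumped from 5 to 12.8 N with no further travel, so both ends are on the ledges. I open the fingers.

Request:
{"op": "jog_arm", "data": {
  "commands": [
    [0, 0, 0.3, 0],
    [0, 0, 0.2, 0],
    [0, 0, 0, 0],
    [0, 0, 0, 0],
    [0, 0, 0, 0],
    [0, 0, 0, 0],
    [0, 0, 0, 0],
    [0, 0, 0, 0],
    [0, 0, 0, 0],
    [0, 0, 0, 0]
  ],
  "fingers": 84
}}

```text
clock: 15.95
tool_pos: [0.5623, -0.236, 0.0309]
orientation: [180.0, -0.0, 176.6]
force: [-0.4, -0.4, 0.4]
opening: 0.0835
```

Request:
{"op": "jog_arm", "data": {
  "commands": [
    [0, 0, 1, 0],
    [0, 0, 3, 0],
    [0, 0, 6, 0],
    [0, 0, 10, 0],
    [0, 0, 14, 0],
    [0, 0, 16, 0],
    [0, 0, 16, 0],
    [0, 0, 16, 0],
    [0, 0, 12, 0],
    [0, 0, 5, 0]
  ]
}}

```text
clock: 16.78
tool_pos: [0.5635, -0.2363, 0.1331]
orientation: [-180.0, 0.2, 176.6]
force: [1.3, -0.2, -0.2]
opening: 0.0841
```

```bash
python3 two.py g7.png .572 -.236 .05
```

```text
top 362 133
scene 194 192
16.8833 [ 0.563  -0.2361  0.1316] [ 0.13  0.29 -0.25] 0.0842 [ -4.4  18.8 -15.1   0.  -55.9 -89. ]
```

View pics/g7.png

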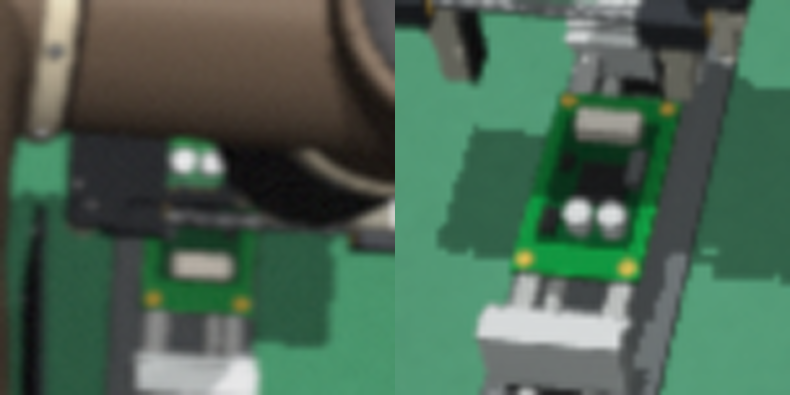

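```bash
cat > b4.py <<'E'
from tilt import *
s=snapshot("scene"); o=get_obs(); print(o["clock"],o["tool_pos"].round(4),o["force"].round(2))
def dots(s,guess,r=3):
    im=s["image"].astype(float); w=np.clip(im[...,0]-90,0,None)*(im[...,0]-im[...,2]>40); out=[]
    for g in guess:
        u,v=np.round(g).astype(int); ys,xs=np.mgrid[v-r:v+r+1,u-r:u+r+1]; ww=w[v-r:v+r+1,u-r:u+r+1]; out.append(((xs*ww).sum()/ww.sum(),(ys*ww).sum()/ww.sum()))
    return np.array(out)
import sys
m=lambda x,y,yaw,p:np.vstack([dots_model(x,y,.0475,yaw,p,dx,.0252) for dx in(.0487,-.0487)])
x0=[float(v) for v in sys.argv[1:3]]+[np.radians(-3.4),0.02]
d=dots(s,dots(s,proj(s,m(*x0))))
r=least_squares(lambda v:(proj(s,m(*v))-d).ravel(),x0,x_scale=[.01,.01,.05,.05]); print("board",(r.x[:2]*1000).round(1),np.degrees(r.x[2:]).round(2),r.fun.round(2),d.round(1).tolist())
E
python3 b4.py .562 -.236 | tail -2; python3 - <<'E' 2>&1 | tail -1
from fit import *
s=snapshot("scene"); cv2.imwrite('pics/h1.png',cv2.resize(s["image"][150:300,180:290,::-1],None,fx=5,fy=4*5/4,interpolation=cv2.INTER_CUBIC)[:600])
E
```

```text
16.9333 [ 0.5624 -0.2359  0.1304] [-0.59  0.33  0.37]
board [ 561.6 -236.3] [-3.52 -0.34] [ 0.07 -0.04 -0.12  0.06  0.01 -0.05  0.04  0.03] [[238.2, 243.1], [218.3, 241.3], [246.0, 212.5], [226.8, 210.8]]
[[-0.3, 0.4], [0.2, 0.4], [0.3, -0.1], [-0.1, -0.7]]
```

View pics/h1.png

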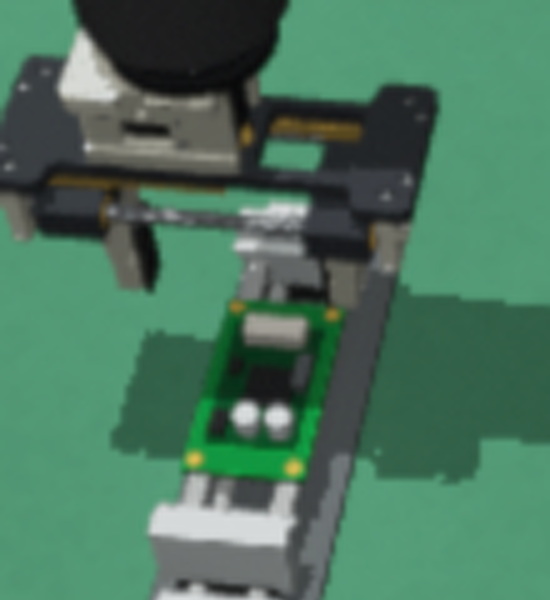

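Request:
{"op": "jog_arm", "data": {
  "commands": [
    [-5, 0.3, 0, 0],
    [-12, 0.7, 0, 0],
    [-15, 0.8, 0, 0],
    [-15, 0.8, 0, 0],
    [-15, 0.8, 0, 0],
    [-15, 0.8, 0, 0],
    [-15, 0.8, 0, 0],
    [-13, 0.7, 0, 0],
    [-8.8, 0.5, 0, 0],
    [-4, 0.3, 0, 0]
  ],
  "fingers": 0
}}

```text
clock: 17.82
tool_pos: [0.443, -0.2294, 0.1296]
orientation: [180.0, -0.0, 176.6]
force: [-0.3, -0.0, -0.5]
opening: 0.0231
```

Request:
{"op": "jog_arm", "data": {
  "commands": [
    [0, 0, -5, 0],
    [0, 0, -10, 0],
    [0, 0, -12, 0],
    [0, 0, -12, 0],
    [0, 0, -12, 0],
    [0, 0, -11, 0],
    [0, 0, -10, 0],
    [0, 0, -8, 0],
    [0, 0, -4, 0],
    [0, 0, -2, 0]
  ]
}}

```text
clock: 18.65
tool_pos: [0.4443, -0.2294, 0.0429]
orientation: [180.0, -0.1, 176.6]
force: [0.2, -0.8, 0.5]
opening: 0.0003
```

```bash
python3 two.py g8.png .49 -.232 .06; python3 - <<'E' 2>&1 | tail -1
from fit import *
o=get_obs(); p=o["tool_pos"]-[.5814,-.2367,0]; a=np.radians(-3.3); print(o["orientation"].round(2),"holder xy",p[0]*np.cos(a)+p[1]*np.sin(a),-p[0]*np.sin(a)+p[1]*np.cos(a))
E
```

```text
top 361 160
scene 200 164
18.75 [ 0.4446 -0.2295  0.0436] [-0.29  0.36 -0.46] 0.0008 [ -4.8  15.9 -34.2   0.  -39.9 -88.7]
[-1.8000e+02 -2.0000e-02  1.7658e+02] holder xy -0.13703892099871878 -0.0006634214020590137
```

View pics/g8.png

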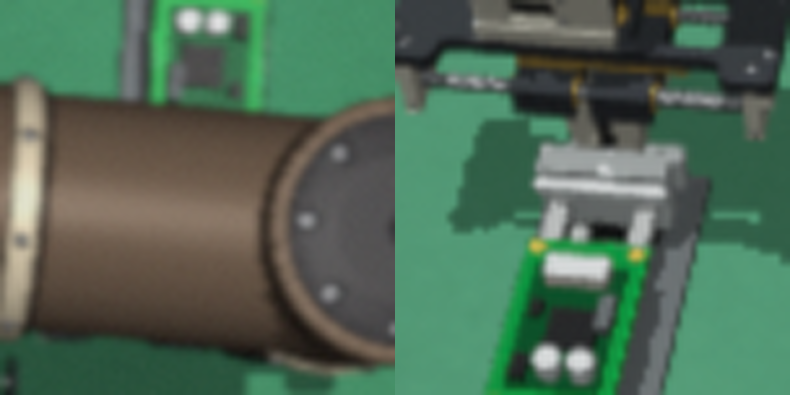

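Request:
{"op": "jog_arm", "data": {
  "commands": [
    [0.8, -0.05, 0, 0],
    [0.8, -0.05, 0, 0],
    [0.8, -0.05, 0, 0],
    [0.8, -0.05, 0, 0],
    [0.8, -0.05, 0, 0],
    [0.8, -0.05, 0, 0],
    [0.8, -0.05, 0, 0],
    [0.8, -0.05, 0, 0],
    [0.8, -0.05, 0, 0],
    [0.8, -0.05, 0, 0]
  ]
}}

```text
clock: 19.58
tool_pos: [0.4523, -0.23, 0.0438]
orientation: [180.0, -0.0, 176.6]
force: [-3.0, 0.3, 2.8]
opening: 0.0005
```

Request:
{"op": "jog_arm", "data": {
  "commands": [
    [0.6, -0.03, 0, 0],
    [0.6, -0.03, 0, 0],
    [0.6, -0.04, 0, 0],
    [0.6, -0.04, 0, 0],
    [0.6, -0.04, 0, 0],
    [0.6, -0.04, 0, 0],
    [0.6, -0.04, 0, 0],
    [0.6, -0.04, 0, 0],
    [0.6, -0.04, 0, 0],
    [0.6, -0.04, 0, 0]
  ]
}}

```text
clock: 20.42
tool_pos: [0.4585, -0.2303, 0.0438]
orientation: [180.0, -0.0, 176.6]
force: [-2.7, -0.7, 1.7]
opening: 0.0009
```

Request:
{"op": "jog_arm", "data": {
  "commands": [
    [0.6, -0.04, 0, 0],
    [0.6, -0.04, 0, 0],
    [0.6, -0.04, 0, 0],
    [0.6, -0.04, 0, 0],
    [0.6, -0.04, 0, 0],
    [0.6, -0.04, 0, 0],
    [0.6, -0.04, 0, 0],
    [0.6, -0.04, 0, 0],
    [0.6, -0.04, 0, 0],
    [0.6, -0.04, 0, 0]
  ]
}}

```text
clock: 21.25
tool_pos: [0.4645, -0.2307, 0.0438]
orientation: [180.0, -0.0, 176.6]
force: [-3.6, 0.4, 0.8]
opening: 0.0006
```

Request:
{"op": "jog_arm", "data": {
  "commands": [
    [0.7, -0.04, 0, 0],
    [0.7, -0.04, 0, 0],
    [0.7, -0.04, 0, 0],
    [0.7, -0.04, 0, 0],
    [0.7, -0.04, 0, 0],
    [0.7, -0.04, 0, 0],
    [0.7, -0.04, 0, 0],
    [0.7, -0.04, 0, 0],
    [0.7, -0.04, 0, 0],
    [0.7, -0.04, 0, 0]
  ]
}}

```text
clock: 22.08
tool_pos: [0.4715, -0.2311, 0.0438]
orientation: [180.0, -0.0, 176.6]
force: [-3.7, -0.9, 0.6]
opening: 0.0004
```

Request:
{"op": "jog_arm", "data": {
  "commands": [
    [0.7, -0.04, 0, 0],
    [0.7, -0.04, 0, 0],
    [0.7, -0.04, 0, 0],
    [0.7, -0.04, 0, 0],
    [0.7, -0.04, 0, 0],
    [0.7, -0.04, 0, 0],
    [0.7, -0.04, 0, 0],
    [0.7, -0.04, 0, 0],
    [0.7, -0.04, 0, 0],
    [0.7, -0.04, 0, 0]
  ]
}}

```text
clock: 22.92
tool_pos: [0.4785, -0.2316, 0.0438]
orientation: [-180.0, -0.0, 176.6]
force: [-2.5, -0.3, -0.3]
opening: 0.0004
```

```bash
python3 b4.py .562 -.236 | tail -2;  python3 two.py g9.png .53 -.234 .06
```

```text
22.9667 [ 0.4787 -0.2316  0.0438] [-2.94  0.83 -0.86]
board [ 561.7 -236.3] [-3.61 -0.26] [ 0.05 -0.03 -0.12  0.04  0.12 -0.1  -0.05  0.08] [[238.2, 243.1], [218.3, 241.3], [245.9, 212.6], [226.9, 210.8]]
top 362 147
scene 197 176
23.0667 [ 0.4787 -0.2316  0.0439] [-1.73  0.08 -2.5 ] 0.0002 [ -4.7  18.4 -30.3   0.  -41.4 -88.8]
```

View pics/g9.png

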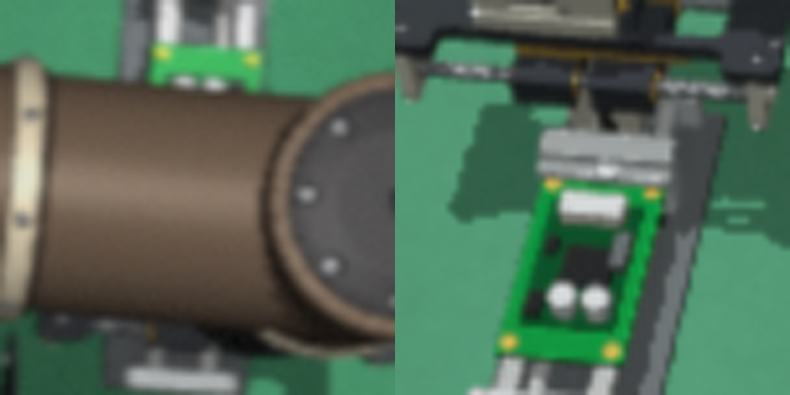

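Request:
{"op": "jog_arm", "data": {
  "commands": [
    [0.5, -0.03, 0, 0],
    [0.5, -0.03, 0, 0],
    [0.5, -0.03, 0, 0],
    [0.5, -0.03, 0, 0],
    [0.5, -0.03, 0, 0],
    [0.5, -0.03, 0, 0],
    [0.5, -0.03, 0, 0],
    [0.5, -0.03, 0, 0],
    [0.5, -0.03, 0, 0],
    [0.5, -0.03, 0, 0]
  ]
}}

```text
clock: 23.9
tool_pos: [0.4835, -0.2319, 0.0439]
orientation: [-180.0, -0.0, 176.6]
force: [-2.7, 0.4, -0.2]
opening: 0.0004
```

Request:
{"op": "jog_arm", "data": {
  "commands": [
    [0.5, -0.03, 0, 0],
    [0.5, -0.03, 0, 0],
    [0.5, -0.03, 0, 0],
    [0.5, -0.03, 0, 0],
    [0.5, -0.03, 0, 0],
    [0.5, -0.03, 0, 0],
    [0.5, -0.03, 0, 0],
    [0.5, -0.03, 0, 0],
    [0.5, -0.03, 0, 0],
    [0.5, -0.03, 0, 0]
  ]
}}

```text
clock: 24.73
tool_pos: [0.4886, -0.2322, 0.0439]
orientation: [-180.0, 0.0, 176.6]
force: [-3.6, -0.5, -1.0]
opening: 0.0001
```

```bash
python3 b4.py .566 -.236 | tail -2;  python3 two.py g10.png .56 -.234 .06
```

```text
24.7833 [ 0.4887 -0.2322  0.0439] [-2.59 -0.76 -0.47]
board [ 571.  -236.6] [-3.58  0.21] [ 0.07  0.03 -0.12 -0.02  0.03 -0.13  0.03  0.12] [[237.5, 246.1], [217.5, 244.3], [245.4, 215.5], [226.2, 213.6]]
top 362 136
scene 195 186
24.8833 [ 0.4887 -0.2321  0.0438] [-1.79 -1.48 -0.95] 0.0003 [ -4.6  19.1 -29.1   0.  -41.8 -88.8]
```

View pics/g10.png

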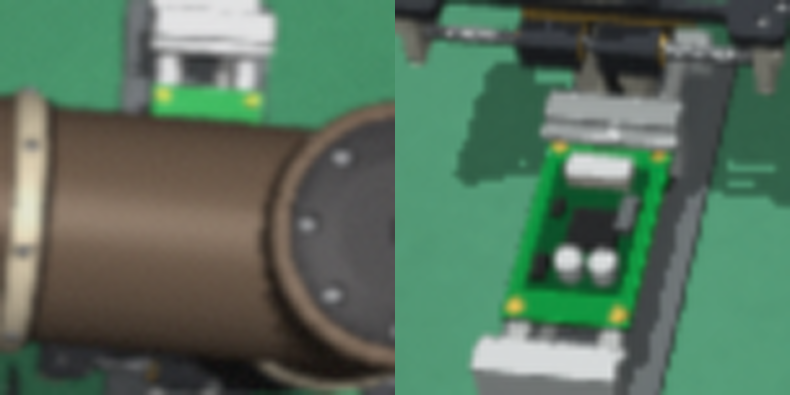

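Request:
{"op": "jog_arm", "data": {
  "commands": [
    [0.5, -0.03, 0, 0],
    [0.5, -0.03, 0, 0],
    [0.5, -0.03, 0, 0],
    [0.5, -0.03, 0, 0],
    [0.5, -0.03, 0, 0],
    [0.5, -0.03, 0, 0],
    [0.5, -0.03, 0, 0],
    [0.5, -0.03, 0, 0],
    [0.5, -0.03, 0, 0],
    [0.5, -0.03, 0, 0]
  ]
}}

```text
clock: 25.72
tool_pos: [0.4935, -0.2325, 0.0438]
orientation: [-180.0, -0.0, 176.6]
force: [-3.5, -0.4, -0.4]
opening: 0.0006
```

Request:
{"op": "jog_arm", "data": {
  "commands": [
    [0.5, -0.03, 0, 0],
    [0.5, -0.03, 0, 0],
    [0.5, -0.03, 0, 0],
    [0.5, -0.03, 0, 0],
    [0.5, -0.03, 0, 0],
    [0.5, -0.03, 0, 0],
    [0.5, -0.03, 0, 0],
    [0.5, -0.03, 0, 0],
    [0.5, -0.03, 0, 0],
    [0.5, -0.03, 0, 0]
  ]
}}

```text
clock: 26.55
tool_pos: [0.4985, -0.2328, 0.0438]
orientation: [180.0, -0.0, 176.6]
force: [-3.4, -1.5, -1.2]
opening: 0.0007
```

```bash
python3 b4.py .580 -.237 | tail -2;  python3 two.py g11.png .60 -.234 .06
```

```text
26.6 [ 0.4986 -0.2328  0.0438] [-2.92 -0.86 -0.23]
board [ 581.1 -237.3] [-3.32  0.22] [ 0.05  0.13 -0.07 -0.13  0.14 -0.13 -0.13  0.12] [[236.8, 249.3], [216.6, 247.8], [244.4, 218.5], [225.4, 216.6]]
top 362 123
scene 193 198
26.7 [ 0.4986 -0.2328  0.0439] [-1.76 -0.97 -1.24] 0.0008 [ -4.6  19.8 -27.9   0.  -42.3 -88.8]
```

View pics/g11.png

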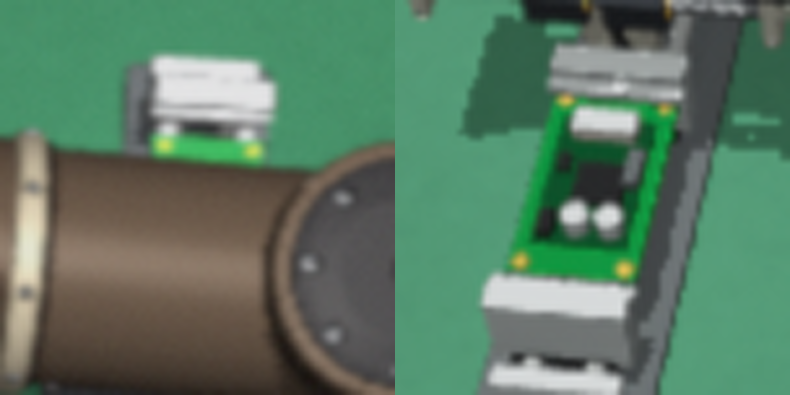

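Request:
{"op": "jog_arm", "data": {
  "commands": [
    [0.4, -0.02, 0, 0],
    [0.4, -0.02, 0, 0],
    [0.4, -0.03, 0, 0],
    [0.4, -0.02, 0, 0],
    [0.4, -0.02, 0, 0],
    [0.4, -0.03, 0, 0],
    [0.4, -0.02, 0, 0],
    [0.4, -0.02, 0, 0],
    [0.4, -0.03, 0, 0],
    [0.4, -0.02, 0, 0]
  ]
}}

```text
clock: 27.53
tool_pos: [0.5025, -0.233, 0.0439]
orientation: [180.0, 0.0, 176.6]
force: [-2.5, -0.8, -0.2]
opening: 0.0004
```

Request:
{"op": "jog_arm", "data": {
  "commands": [
    [0.3, -0.02, 0, 0],
    [0.3, -0.02, 0, 0],
    [0.3, -0.02, 0, 0],
    [0.3, -0.02, 0, 0],
    [0.3, -0.02, 0, 0],
    [0.3, -0.02, 0, 0],
    [0.3, -0.02, 0, 0],
    [0.3, -0.02, 0, 0],
    [0.3, -0.02, 0, 0],
    [0.3, -0.02, 0, 0]
  ]
}}

```text
clock: 28.37
tool_pos: [0.5055, -0.2332, 0.0439]
orientation: [180.0, 0.0, 176.6]
force: [-2.3, -1.8, -1.0]
opening: 0.0002
```

```bash
python3 b4.py .588 -.237 | tail -2;  python3 two.py g12.png .61 -.234 .06
```

```text
28.4167 [ 0.5056 -0.2332  0.0439] [-2.21 -1.47  0.35]
board [ 587.6 -237.8] [-3.58  0.67] [ 0.1  -0.05 -0.17  0.07  0.03 -0.09  0.04  0.07] [[236.0, 251.6], [215.9, 249.6], [244.1, 220.6], [224.7, 218.7]]
top 362 119
scene 192 202
28.5167 [ 0.5056 -0.2332  0.0438] [-3.18 -2.38 -0.94] 0.0001 [ -4.6  20.3 -27.1  -0.  -42.6 -88.8]
```

View pics/g12.png

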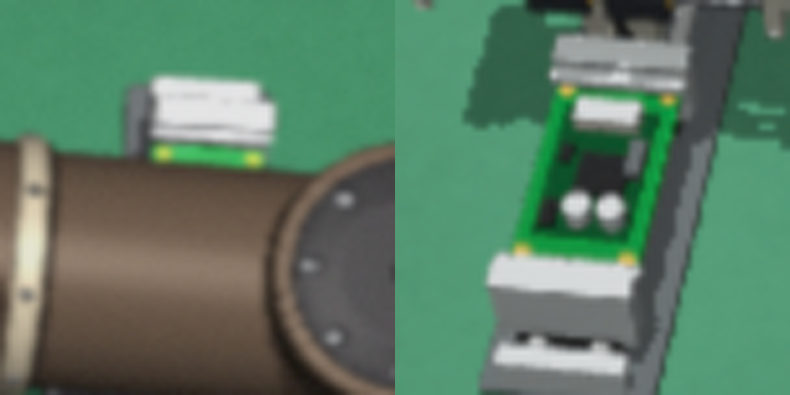

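Request:
{"op": "jog_arm", "data": {
  "commands": [
    [0.2, -0.01, 0, 0],
    [0.2, -0.01, 0, 0],
    [0.2, -0.01, 0, 0],
    [0.2, -0.01, 0, 0],
    [0.2, -0.01, 0, 0],
    [0.2, -0.01, 0, 0],
    [0.2, -0.01, 0, 0],
    [0.2, -0.02, 0, 0],
    [0.2, -0.01, 0, 0],
    [0.2, -0.01, 0, 0]
  ]
}}

```text
clock: 29.35
tool_pos: [0.5075, -0.2333, 0.0439]
orientation: [-180.0, -0.0, 176.6]
force: [-2.2, -2.2, -1.0]
opening: 0.0003
```

Request:
{"op": "jog_arm", "data": {
  "commands": [
    [0.2, -0.02, 0, 0],
    [0.2, -0.02, 0, 0],
    [0.2, -0.02, 0, 0],
    [0.2, -0.02, 0, 0],
    [0.2, -0.02, 0, 0],
    [0.2, -0.02, 0, 0],
    [0.2, -0.02, 0, 0],
    [0.2, -0.02, 0, 0],
    [0.2, -0.02, 0, 0],
    [0.2, -0.02, 0, 0]
  ]
}}

```text
clock: 30.18
tool_pos: [0.5095, -0.2334, 0.0439]
orientation: [180.0, -0.0, 176.6]
force: [-2.6, -0.5, 0.1]
opening: 0.0006
```

Request:
{"op": "jog_arm", "data": {
  "commands": [
    [0.2, -0.02, 0, 0],
    [0.2, -0.01, 0, 0],
    [0.2, -0.01, 0, 0],
    [0.2, -0.01, 0, 0],
    [0.2, -0.01, 0, 0],
    [0.2, -0.01, 0, 0],
    [0.2, -0.01, 0, 0],
    [0.2, -0.02, 0, 0],
    [0.2, -0.01, 0, 0],
    [0.2, -0.01, 0, 0]
  ]
}}

```text
clock: 31.02
tool_pos: [0.5115, -0.2336, 0.0438]
orientation: [180.0, -0.0, 176.6]
force: [-3.5, 0.6, -0.1]
opening: 0.0005
```

Request:
{"op": "jog_arm", "data": {
  "commands": [
    [0.15, -0.01, 0, 0],
    [0.15, -0.01, 0, 0],
    [0.15, -0.01, 0, 0],
    [0.15, -0.01, 0, 0],
    [0.15, -0.01, 0, 0],
    [0.15, -0.01, 0, 0],
    [0.15, -0.01, 0, 0],
    [0.15, -0.01, 0, 0],
    [0.15, -0.01, 0, 0],
    [0.15, -0.01, 0, 0]
  ]
}}

```text
clock: 31.85
tool_pos: [0.513, -0.2337, 0.0438]
orientation: [180.0, 0.0, 176.6]
force: [-3.5, 1.5, 0.1]
opening: -0.0
```

```bash
python3 b4.py .594 -.238 | tail -2
```

```text
[[-0.3, 0.4], [0.2, 0.4], [0.3, -0.1], [-0.1, -0.7]]
31.9 [ 0.513  -0.2337  0.0438] [-3.38  0.88 -0.16]b4.py:6: RuntimeWarning: invalid value encountered in scalar divide
  u,v=np.round(g).astype(int); ys,xs=np.mgrid[v-r:v+r+1,u-r:u+r+1]; ww=w[v-r:v+r+1,u-r:u+r+1]; out.append(((xs*ww).sum()/ww.sum(),(ys*ww).sum()/ww.sum()))
b4.py:6: RuntimeWarning: invalid value encountered in cast
  u,v=np.round(g).astype(int); ys,xs=np.mgrid[v-r:v+r+1,u-r:u+r+1]; ww=w[v-r:v+r+1,u-r:u+r+1]; out.append(((xs*ww).sum()/ww.sum(),(ys*ww).sum()/ww.sum()))
b4.py:6: RuntimeWarning: overflow encountered in scalar subtract
  u,v=np.round(g).astype(int); ys,xs=np.mgrid[v-r:v+r+1,u-r:u+r+1]; ww=w[v-r:v+r+1,u-r:u+r+1]; out.append(((xs*ww).sum()/ww.sum(),(ys*ww).sum()/ww.sum()))
  math.ceil((stop - start) / step))
Traceback (most recent call last):
  File "b4.py", line 11, in <module>
    d=dots(s,dots(s,proj(s,m(*x0))))
  File "b4.py", line 6, in dots
    u,v=np.round(g).astype(int); ys,xs=np.mgrid[v-r:v+r+1,u-r:u+r+1]; ww=w[v-r:v+r+1,u-r:u+r+1]; out.append(((xs*ww).sum()/ww.sum(),(ys*ww).sum()/ww.sum()))
                                                                                                              ~~^~~
ValueError: operands could not be broadcast together with shapes (7,7) (0,0)
```

Request:
{"op": "jog_arm", "data": {
  "commands": [
    [0.15, -0.01, 0, 0],
    [0.15, -0.01, 0, 0],
    [0.15, -0.01, 0, 0],
    [0.15, -0.01, 0, 0],
    [0.15, -0.01, 0, 0],
    [0.15, -0.01, 0, 0],
    [0.15, -0.01, 0, 0],
    [0.15, -0.01, 0, 0],
    [0.15, -0.01, 0, 0],
    [0.15, -0.01, 0, 0]
  ]
}}

```text
clock: 32.73
tool_pos: [0.5132, -0.2337, 0.0438]
orientation: [180.0, -0.1, 176.6]
force: [-8.3, 1.8, 5.4]
opening: 0.0003
```

```bash
python3 two.py g13.png .61 -.234 .06
```

```text
top 362 119
scene 192 202
32.8333 [ 0.5133 -0.2337  0.0439] [-7.45  2.7   5.37] 0.0006 [ -4.6  20.9 -26.   -0.  -43.2 -88.8]
```

View pics/g13.png

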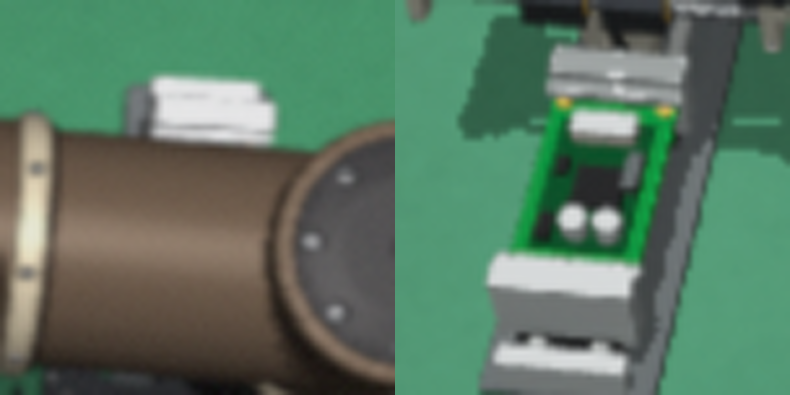

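Firm stop felt: the tool moved 0.2 mm for a 1.5 mm command, with force up from 3.4 to 8 N. I ease up towards 11 N.

Request:
{"op": "jog_arm", "data": {
  "commands": [
    [0.1, 0, 0, 0],
    [0.1, -0.01, 0, 0],
    [0.1, 0, 0, 0],
    [0.1, -0.01, 0, 0],
    [0.1, 0, 0, 0],
    [0.1, -0.01, 0, 0],
    [0.1, 0, 0, 0],
    [0.1, 0, 0, 0],
    [0, 0, 0, 0],
    [0, 0, 0, 0]
  ]
}}

```text
clock: 33.67
tool_pos: [0.5133, -0.2337, 0.0438]
orientation: [180.0, -0.2, 176.5]
force: [-9.5, 3.0, 7.9]
opening: 0.0004
```

```bash
python3 -c "
from h import *
o=get_obs(); print(o['clock'],o['tool_pos'],o['force'])"
```

```text
33.6667 [ 0.51327134 -0.23369286  0.04383168] [-9.47931342  2.9588337   7.8630033 ]
```

Request:
{"op": "jog_arm", "data": {
  "commands": [
    [0.1, 0, 0, 0],
    [0.1, -0.01, 0, 0],
    [0.1, 0, 0, 0],
    [0.1, 0, 0, 0],
    [0.1, 0, 0, 0],
    [0.1, 0, 0, 0],
    [0, 0, 0, 0],
    [0, 0, 0, 0],
    [0, 0, 0, 0],
    [0, 0, 0, 0]
  ]
}}

```text
clock: 34.5
tool_pos: [0.5133, -0.2337, 0.0438]
orientation: [180.0, -0.3, 176.5]
force: [-11.6, 3.2, 9.7]
opening: 0.0008
```

Request:
{"op": "jog_arm", "data": {
  "commands": [
    [0.1, 0, 0, 0],
    [0.1, 0, 0, 0],
    [0.1, 0, 0, 0],
    [0.1, 0, 0, 0],
    [0, 0, 0, 0],
    [0, 0, 0, 0],
    [0, 0, 0, 0],
    [0, 0, 0, 0],
    [0, 0, 0, 0],
    [0, 0, 0, 0]
  ]
}}

```text
clock: 35.33
tool_pos: [0.5133, -0.2337, 0.0438]
orientation: [180.0, -0.3, 176.5]
force: [-12.6, 3.1, 10.7]
opening: 0.0005
```

Request:
{"op": "jog_arm", "data": {
  "commands": [
    [-0.3, 0.02, 0, 0],
    [-0.4, 0.02, 0, 0],
    [-0.5, 0.03, 0, 0],
    [-0.6, 0.03, 0, 0],
    [-0.8, 0.05, 0, 0],
    [-1, 0.06, 0, 0],
    [-2, 0.12, 0, 0],
    [-3, 0.2, 0, 0],
    [-5, 0.3, 0, 0],
    [-5, 0.3, 0, 0]
  ]
}}

```text
clock: 36.17
tool_pos: [0.4978, -0.2327, 0.044]
orientation: [-180.0, 0.0, 176.6]
force: [0.1, 0.5, -0.6]
opening: 0.0005
```

Request:
{"op": "jog_arm", "data": {
  "commands": [
    [-3, 0, 3, 0],
    [0, 0, 8, 0],
    [0, 0, 12, 0],
    [0, 0, 16, 0],
    [0, 0, 18, 0],
    [0, 0, 20, 0],
    [-10, 0, 20, 0],
    [-15, 0, 18, 0],
    [-15, 0, 10, 0],
    [-8, 0, 4, 0]
  ]
}}

```text
clock: 37.0
tool_pos: [0.4464, -0.2329, 0.1755]
orientation: [-180.0, 0.2, 176.6]
force: [-0.7, -0.4, -0.5]
opening: 0.0003
```

```bash
python3 two.py g14.png .585 -.236 .055
cat > s.py <<'E'
from h import *
import pickle
for n,o in(("top",(375,120)),("scene",(185,175))):
    s=snapshot(n); pickle.dump(s,open("end_%s.pkl"%n,"wb")); cv2.imwrite('pics/e_%s.png'%n,cv2.resize(s["image"][o[1]:o[1]+115,o[0]:o[0]+90,::-1],None,fx=5,fy=5,interpolation=cv2.INTER_CUBIC))
E
python3 s.py; python3 -c "
import cv2,numpy as np
cv2.imwrite('pics/e.png',np.hstack([cv2.imread('pics/e_%s.png'%n)[:,:395] for n in('top','scene')]))"
```

```text
top 362 128
scene 193 195
37.1 [ 0.4463 -0.2328  0.1743] [ 0.91 -0.49  0.04] 0.0005 [ -5.2   6.7 -25.1  -0.  -58.1 -88.3]
```

View pics/e.png

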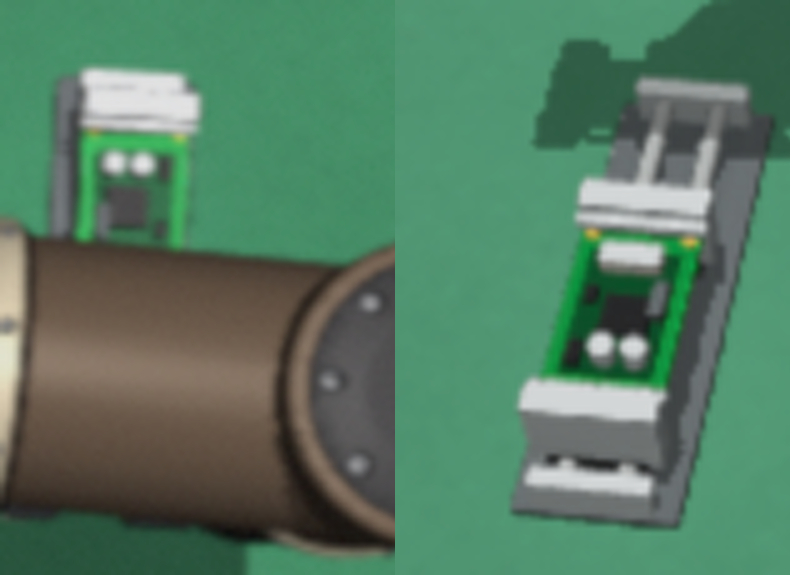

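```bash
python3 - <<'E' 2>&1 | tail -14
from fit import *
s=pickle.load(open("end_scene.pkl","rb"))
p=np.array([.5814,-.2367,np.radians(-3.4)])
def prof(s,x0,x1,z,y0,y1):
    xs=np.arange(x0,x1,.0005); ys=np.arange(y0,y1,.001); X,Y=np.meshgrid(xs,ys,indexing='ij')
    uv=proj(s,W(p,np.c_[X.ravel(),Y.ravel(),np.full(X.size,z)])).reshape(X.shape+(2,)).astype(np.float32)
    g=cv2.remap(s["image"].astype(np.float32).mean(2),uv[...,0],uv[...,1],cv2.INTER_LINEAR).mean(1)
    h=g>(g.max()+g.min())/2; i=np.where(np.diff(h.astype(int)))[0]; return (xs[i]*1000).round(1).tolist(),round(float(g.min())),round(float(g.max()))
for y0,y1 in((-.025,-.005),(.005,.025)):
    print("slide outer",prof(s,-.075,-.03,.066,y0,y1)); print("stop outer",prof(s,.06,.11,.066,y0,y1))
s0=S
print("initial slide",prof(s0,-.135,-.10,.066,-.02,.02),"stop",prof(s0,.06,.11,.066,-.02,.02))
im=s["image"][170:300,180:290,::-1]
cv2.imwrite('pics/e2.png',cv2.resize(im[35:85,20:70],None,fx=11,fy=11,interpolation=cv2.INTER_CUBIC))
t=pickle.load(open("end_top.pkl","rb"))["image"][:,:,::-1]
cv2.imwrite('pics/e3.png',cv2.resize(t[130:170,385:425],None,fx=12,fy=12,interpolation=cv2.INTER_CUBIC))
E
```

```text
[[-0.4, -0.1], [0.4, 0.2], [0.0, -0.2]]
[567.8 184.8] 8.2
[[-0.0, -1.1], [-0.5, -0.4], [-0.9, -0.1], [-0.5, -0.3], [0.2, -0.9], [-0.9, -0.3]]
[566.4 185.2] 8.11
[[-0.5, 0.1], [-0.6, -0.1], [-0.6, -0.2], [-0.3, 0.1], [-0.7, 0.4], [-0.2, 0.5], [-0.3, 0.0], [-0.7, -0.7]]
[566.4 183.6] 7.81
[[0.1, 0.1], [0.0, -0.1], [-0.2, -0.1], [0.1, 0.1]]
[566.3 186.3] 8.31
[[-0.3, 0.4], [0.2, 0.4], [0.3, -0.1], [-0.1, -0.7]]
slide outer ([-57.0, -40.0, -36.0], 112, 213)
stop outer ([66.0, 87.5], 54, 213)
slide outer ([-57.0, -40.0, -36.0], 111, 213)
stop outer ([66.0, 87.5], 50, 213)
initial slide ([-128.0, -103.5], 112, 209) stop ([65.5, 86.5], 81, 209)
```

View pics/e2.png

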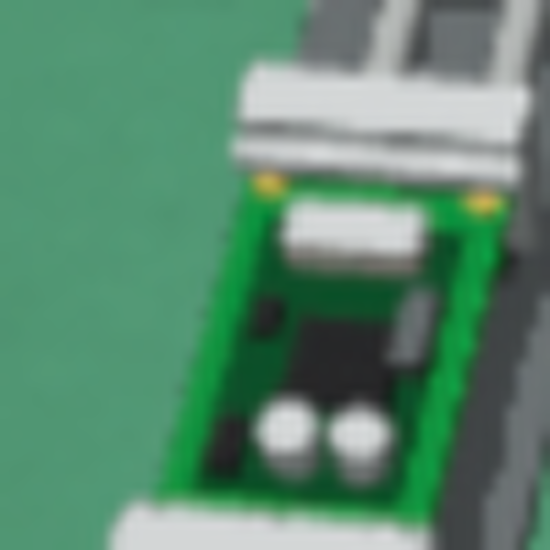

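View pics/e3.png

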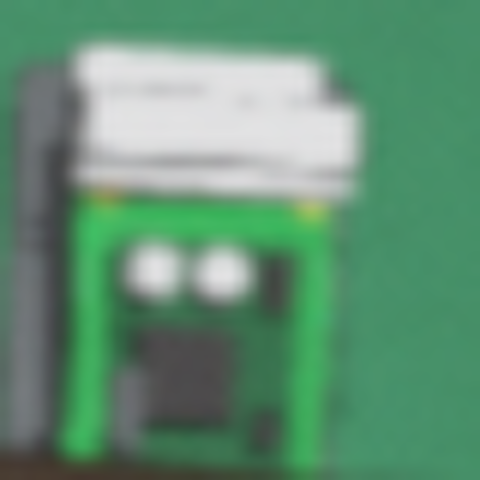

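```bash
python3 - <<'E' 2>&1 | tail -4
from fit import *
e=pickle.load(open("end_scene.pkl","rb"))["image"].astype(int); a=S["image"].astype(int)
for n,(u0,u1,v0,v1) in dict(spool=(322,360,284,322),meter=(308,348,176,230),flux=(486,514,234,266),driver=(150,180,192,250),stand=(376,422,205,272)).items(): print(n,np.abs(e-a)[v0:v1,u0:u1].mean().round(1),end="; ")
print(); o=get_obs(); print(o["clock"],o["force"].round(2)); close_job(); print("closed")
E
```

```text
spool 2.9; meter 15.4; flux 3.1; driver 2.9; stand 20.1; 
37.2 [ 0.28 -0.57 -0.62]
the job is handed in; nothing more can be done
closed
```

```bash
python3 -c "
import pickle,cv2,numpy as np
f=lambda n:cv2.resize(pickle.load(open(n,'rb'))['image'][165:245,290:365,::-1],None,fx=5,fy=5)
cv2.imwrite('pics/m.png',np.hstack([f('scene0.pkl'),f('end_scene.pkl')]))"
```

```text
(no output)
```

View pics/m.png

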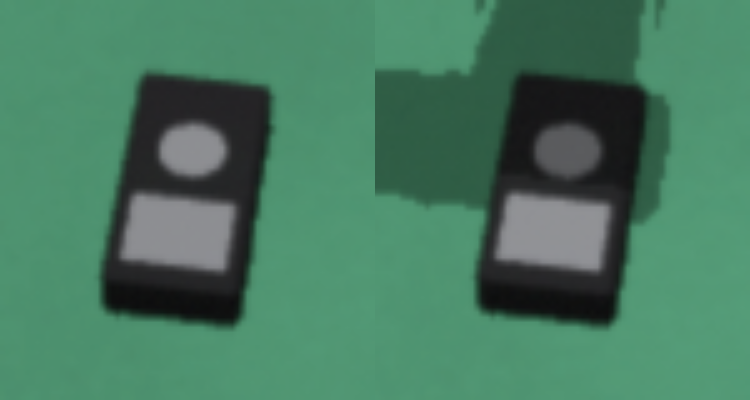

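The board is clamped face up in the holder, and I handed the job in at 37.2 s with the arm clear. I gripped it by its long edges, levelled it on the ledges, let go, and pushed the sliding jaw up slowly.

- **Laying:** the board levelled by turning in the grip as its low end met the ledges. After release it measured 0.3° off level, about 0.5 mm off the holder's centreline, and at holder x about -20 mm.
- **Clamping:** the push took about 3 N until a firm stop. I held it to 12.6 N along x, with about 10 N vertical and 3 N sideways at the hand. The tool did not move while the force rose from 8 to 12.6 N.
- **Last pictures:** both board ends are under the lips, with the corner dots about half covered at each end. That is what a fully home board should show.
- **Bystanders:** spool, flux jar and driver look unchanged. The meter's picture differed only by the arm's shadow. I compared the red and brown look-alikes with no picture, but the arm went nowhere near them.

**One check disagreed:** the outer faces of the two jaws measured about 144.5 mm apart in the picture, where 142 mm was expected. I put this down to the stop jaw's back edge blending into the plate behind it, because the firm stop and the half-covered dots both indicate the board is home. I did not confirm that separately.

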